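# Build up the bearing stack on the die post

### The arm

A 7-joint arm with a two-finger parallel gripper is mounted at the origin on the work surface. World frame = base frame: x ahead of the robot, y to its left, z up, the work surface at z = 0. Lengths are in m, angles in degrees, forces in N, time in s.
With the tool pointing down it reaches from about 0.4 to 0.9 m from the base axis. Payload 5.5 kg.
Tool frame: the origin (TCP) lies at the very end of the fingers, on their centre line; the grasp point (between the pads) lies 19 mm behind it (bot.pinch_z is the distance from the TCP to the grasp point, in m); z points along the fingers, y is the line along which they close (so a half turn about z gives the same grasp; the last joint's range is limited). The gripper opens to 85 mm and grips with 20 to 120 N. Pads are 22 mm wide; open, the fingers measure 114 mm over their backs; the gripper's body (76 mm by 85 mm) begins 54 mm behind the grasp point. The pads swing forward as they close: fully open they stand 13 mm farther back than shut.
Start: joints at [84.637, 28.699, -24.465, 88.831, 12.651, 65.22, -12.049], TCP at [0.227, -0.609, 0.204] pointing down, gripper open.
Joint ranges: [-164.97, 164.97], [-17.58, 116.51], [-87.97, 89.64], [11.32, 138.91], [-80.73, 260.73], [10.89, 115.49], [-147.41, 147.41]. Speed limits (degrees/s): [147.25, 147.25, 180, 180, 180, 180, 180].

### API

Orientations are given as [roll, pitch, yaw] about the fixed x, y, z axes, in that order (R = Rz(yaw) Ry(pitch) Rx(roll)).
In Python, from station import bot gives the robot as it stands.
- The arm moves only by the tool send_rows, never from a script. Its argument "plan" is one flat list of numbers, 5 for each row, row after row: the shift along the world's x, y, z in cm, then the turn about the world's z in degrees, then the opening, from 0 (shut) to 1 (fully open). A call has 1 to 5 rows; each row is the pose to reach, as a shift and turn from the pose commanded when the call began; what a row does not reach only later rows make up. A row lasts 1/10 s, in which the tool goes at most 50 mm and 8.59 degrees, less where a joint would pass 70% of its speed; a pose out of reach is approached as far as the arm can. A call with a gripper value outside its range is refused whole. The fingers move at their own pace and stop on an object; "squeeze" is the grip in N (left out, the last holds). Time passes only in rows, so rows that repeat a pose let the fingers close. It gives the time, the measured TCP pose, the force, the opening and the grip force at its end, in the units of the state.
- bot.read_state(): the state, without advancing time (a new reading comes with each control period).
- bot.read_camera(name): name is "side" or "top"; returns a dict with "image" (400x640x3 uint8, red, green, blue), "K" (3x3 intrinsics, pixels), "R" (3x3) and "t" (3): a world point X has camera coordinates R X + t. Camera axes: x right, y down, z forward; pixel columns grow to the right and rows downward; lengths in m; the calibration is good to about 2 mm. A picture is of the moment at which its call begins. There is no depth.
- bot.finish_job(): hands the job in; it is judged then, once.
The state is a dict: "time": time; "joints": joint angles; "joint_vel": joint speeds; "effort": joint torques, N m; "ee_pos": TCP position; "tcp_rot": TCP orientation; "contact_force": force on the tool from outside, world axes, zero at the start; "ft_torque": the same for the moment, N m; "finger_gap": finger opening in m; "gripper_force": force on a finger pad.
Only numpy, scipy, OpenCV 4.12 (cv2) and the standard library are available. Lean on these libraries where they do the work, as an engineer would, in place of code of your own. Each camera call takes 0.05 s, during which the arm holds its last target. There are 200 camera calls.

### The job

Load the locating post of the small two-pillar press die in the middle of the bench: first the aluminium sleeve that lies on its side, then the ball bearing that is kept in the lidded tin, then the brass collar, each slid all the way down until it sits flat on what is below it. Lift the loose red lid off the tin to get at the bearing and lay it flat on the bench, knob up. Lower the parts and the lid, do not drop them, and leave the other things on the bench where they lie.

Things in the scene. Friction and masses are not known exactly. Their poses are not given: they have to be found in the camera images.
- sleeve: plain aluminium tube with two dark lines, 90 mm long, 50 mm outside, bore 32.5 mm, 0.2 to 0.4 kg; either end may go down. Origin at its middle, its x axis along the tube. It lies on the bench (axis 25 mm up). To turn it upright takes a leaning tool, whose body would then meet the post: stand it on the bench, retake it by its upper end from above. Home: middle 45 mm above the seat
- bearing: ball bearing, 62 mm outside, bore 32.5 mm, 18 mm thick, 0.14 to 0.28 kg, steel races with an orange seal between; both faces alike. Origin at its middle, its z axis along the bore. It lies flat on the tin's floor, up to 9 mm off the tin's centre, under the lid. On the post, sitting on the sleeve, its middle is 99 mm above the seat
- collar: brass collar, 60 mm outside, bore 32.5 mm, 22 mm thick, 0.25 to 0.5 kg; both faces alike. Origin at its middle, its z axis along the bore. It lies flat on the bench between the robot and the die. On the post, sitting on the bearing, its middle is 119 mm above the seat
- lid: loose red round lid lying on the tin, 146 mm across, 0.22 kg. Origin at the centre of its underside, z up: a 116 mm plug 6 mm deep (loose in the tin by 6 mm or more), a 5 mm plate, a black knob 30 mm across from 22 to 46 mm above the origin on a thin stem. Origin 44 mm above the bench on the tin, 0 when flat on the bench
- tin: grey round open tin fixed to the bench, 140 mm outside, 134 mm inside, 50 mm high, floor 5 mm above the bench. Origin at the centre of its underside. It stands left or right of the die, the sleeve lies on the other side
- die: lower half of a press die, fixed to the bench: steel plate 190 mm (its x) by 130 mm (its y), 28 mm thick, with a locating post in the middle and two dark upright guide pillars, 18 mm across (30 mm at the foot), at (72, 48) and (-72, -48) mm from the post in its own x and y, tops 166 mm above the bench. Origin under the plate's centre
- seat (a point): centre of the round seat (64 mm across) at the foot of the post, 34 mm above the bench; z points up the post. The bright post is 30 mm across (1.25 mm play all round in each part)
- post_tip (a point): top of the post, 128 mm above the seat, 162 mm above the bench; the top 12 mm taper from 30 to 12 mm across
- oiler: yellow oil bottle with red cap standing up, 54 mm across, 150 mm high; origin under its centre; a bystander
- vblock: dark steel V-block, 75 by 60 mm, 52 mm high; origin under its centre; a bystander
- castings: two grey cast rings stacked, 96 mm across, 60 mm high in all; origin under the centre; a bystander
- mallet: orange mallet lying, 250 mm long along its x axis, head at +x 90 mm wide, 26 mm high; origin under its middle; a bystander
- spanner: steel spanner lying, 190 mm long along its x axis, up to 40 mm wide, 8 mm high; origin under its middle; a bystander
- carton: small cardboard carton, 85 by 65 mm, 55 mm high; origin under its centre; a bystander. Other fixed equipment stands only beyond 0.69 m ahead (0.76 m behind the die) or 0.48 m to the sides, up to 240 mm high
There are look-alikes about, which are no part of the job. What is shaped like the lid but purple is not meant.

How it is judged (in metres and radians):
On the way, in this order (a step that is already met when the one before it is completed fails the run):
1. the sleeve stands fully home on the seat (z of sleeve in the frame of seat between 0.042 and 0.048 m and horizontal distance between sleeve and seat below 0.005 m and angle between the x axis of sleeve and the z axis of seat, either way round below 0.06 rad), for 0.2 s.
2. the bearing is fully home on the sleeve (z of bearing in the frame of seat between 0.096 and 0.102 m and horizontal distance between bearing and seat below 0.005 m and angle between the z axis of bearing and the z axis of seat, either way round below 0.06 rad), for 0.2 s.
3. the collar is fully home on the bearing (z of collar in the frame of seat between 0.116 and 0.122 m and horizontal distance between collar and seat below 0.005 m and angle between the z axis of collar and the z axis of seat, either way round below 0.06 rad), for 0.2 s.
At the end, for the whole second after the job is handed in: Sleeve on the seat, bearing on the sleeve, collar on the bearing, round the post: middles 45, 99 and 119 mm above the seat, each within 3 mm, 5 mm of the axis and 0.06 rad of square; the lid flat on the bench, knob up (underside within 6 mm, tilt under 0.06 rad); all let go and at rest (all of step 1 and all of step 2 and all of step 3 and height (world z) of lid between -0.004 and 0.006 m and angle between lid's own z axis and vertical below 0.06 rad and contact force between the fingers and sleeve below 0.2 N and contact force between the fingers and bearing below 0.2 N and contact force between the fingers and collar below 0.2 N and contact force between the fingers and lid below 0.2 N and linear speed of each of sleeve, bearing, collar, lid below 0.03 m/s); the robot touches nothing.
It fails at once if a part (sleeve, bearing or collar) is dropped: it falls faster than 0.5 m/s (over about 12 mm) with no finger on it ((linear speed of sleeve above 0.5 m/s and contact force between the fingers and sleeve below 0.05 N) or (linear speed of bearing above 0.5 m/s and contact force between the fingers and bearing below 0.05 N) or (linear speed of collar above 0.5 m/s and contact force between the fingers and collar below 0.05 N)).
It fails at once if the lid is dropped: it falls faster than 0.5 m/s with no finger on it (linear speed of lid above 0.5 m/s and contact force between the fingers and lid below 0.05 N).
It fails at once if a bystander (oil bottle, V-block, castings, mallet, spanner, carton) is shoved more than 30 mm from where it lay (distance of any of oiler, vblock, castings, mallet, spanner, carton from where it was at the start of the episode above 0.03 m).
It fails at once if the oil bottle or the castings are tipped over (angle between any of oiler, castings's own z axis and vertical above 0.5 rad).
It also fails if it takes over 72 s, if anything falls off the work surface, if the arm or the gripper's body presses on something with over 40 N, if the wrist force passes 120 N, or if a joint passes its speed limit or range.

## Working session

There is one attempt and no reset: what is moved stays moved. The work goes in short steps, Python scripts to look and compute and a tool call to move; the robot and the scene stay as the last step left them, time stands still between calls to the robot, and variables do not carry over. Pictures are saved under pics/ and viewed, at most 10 in all, crops included, and the job is handed in when it is done.

Besides the shell and the picture viewer there is one more tool, called after "Request:" by a JSON object that holds its "name" and its "arguments", one argument or row to a line. send_rows: Moves the arm, as the interface text tells. Its arguments: {"type":"object","properties":{"plan":{"type":"array","items":{"type":"number"}},"squeeze":{"type":"number"}},"required":["plan"]}

```bash
ls; mkdir -p pics; cat > h.py <<'E'
import numpy as np,cv2
from station import bot
def ray(c,u,v):
    d=c['R'].T@np.linalg.inv(c['K'])@np.array([u,v,1.]);o=-c['R'].T@c['t'];return o,d
def onz(c,u,v,z):
    o,d=ray(c,u,v);return o+d*(z-o[2])/d[2]
def proj(c,X):
    p=c['K']@(c['R']@np.array(X)+c['t']);return p[:2]/p[2]
def cam(n,f=None):
    c=bot.read_camera(n)
    for k in 'KRt': c[k]=np.array(c[k])
    c['t']=c['t'].ravel()
    if f: cv2.imwrite('pics/'+f,c['image'][:,:,::-1])
    return c
E
python3 - <<'E'
from h import *
import pickle
a=cam('top','top0.png');b=cam('side','side0.png')
pickle.dump((a,b),open('c0.pkl','wb'))
for c in(a,b):print(c['K'],-c['R'].T@c['t'],c['R'])
s=bot.read_state();print(s)
E
```

```text
pics
[[372.25079873   0.         324.14543484]
 [  0.         372.25079873 202.4898117 ]
 [  0.           0.           1.        ]] [ 0.22757628 -0.00291418  1.28327015] [[ 0.01145879 -0.99984258 -0.01354682]
 [-0.98471869 -0.00892898 -0.17392349]
 [ 0.17377515  0.01533276 -0.98466599]]
[[384.82050406   0.         313.92125302]
 [  0.         384.82050406 200.7978608 ]
 [  0.           0.           1.        ]] [0.06857631 0.85592925 0.82262237] [[-0.91393376 -0.40583559 -0.00474993]
 [-0.23978864  0.54936765 -0.80043525]
 [ 0.32745457 -0.73040582 -0.5994004 ]]
{'time': 0.1, 'joints': array([ 84.63650406,  28.74888463, -24.45412906,  88.88526426,
        12.64889466,  65.21848478, -12.05127361]), 'joint_vel': array([ 0.06695763, -0.08067685, -0.06498467, -0.15407354,  0.03405155,
       -0.0691337 , -0.02240234]), 'effort': array([-1.16315277e-02, -5.70808303e+01, -5.83879128e+00, -2.81747961e+01,
        1.04904792e-02,  5.52501006e-03,  1.84821084e-05]), 'ee_pos': array([ 0.22678129, -0.60844521,  0.20285953]), 'tcp_rot': array([-1.79900243e+02, -5.65439183e-03,  2.04435139e+01]), 'contact_force': array([ 0.41438094, -0.03880014, -0.84286305]), 'ft_torque': array([ 0.00194684, -0.02914234, -0.04158198]), 'gripper_force': 0.0, 'finger_gap': 0.08543496090462878}
```

View pics/top0.png

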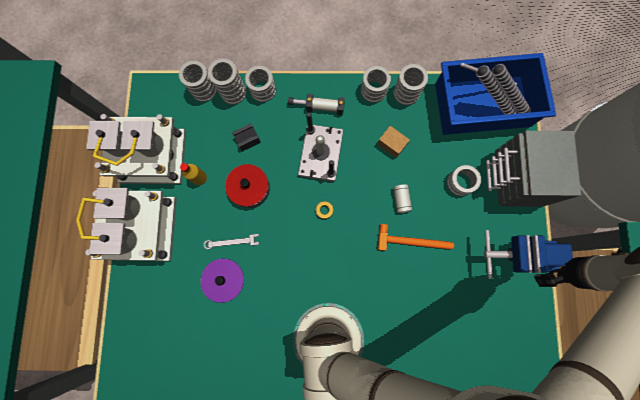

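View pics/side0.png

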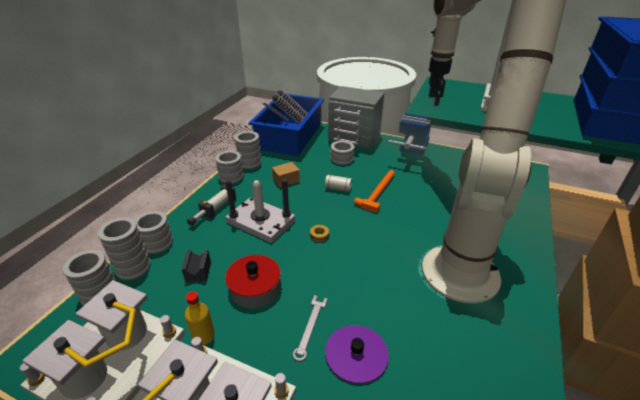

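The top view shows the die at (320,155), the red lid on the tin at (247,186), the sleeve at (402,199), the collar at (324,210), the spanner at (230,242) and the mallet at (415,240). The side view shows the die at (260,215), the lid at (253,275), the sleeve at (338,184) and the collar at (319,233). The purple disc is the decoy lid. Next I'll enlarge and measure.

```bash
python3 - <<'E'
from h import *
import pickle
a,b=pickle.load(open('c0.pkl','rb'))
def crop(c,u,v,w,h,s):
    return cv2.resize(c['image'][v:v+h,u:u+w,::-1],None,fx=s,fy=s,interpolation=cv2.INTER_CUBIC)
top=np.hstack([crop(a,285,105,70,100,4)[:300],crop(a,380,175,70,75,4)][:2]) if 0 else None
r1=np.hstack([crop(a,290,110,64,75,6)[:450,:384],crop(b,218,172,64,75,6)[:450,:384]])
r2=np.hstack([crop(a,380,178,48,40,8)[:,:384][:150*2],crop(b,315,165,48,40,8)[:,:384]])
cv2.imwrite('pics/crop1.png',np.vstack([r1[:,:768],cv2.resize(r2,(768,150*1),interpolation=cv2.INTER_AREA)]) if 0 else r1)
cv2.imwrite('pics/crop2.png',r2)
for n,c,zs in(('top',a,(.05,.011)),('side',b,(.05,.011))):
    hsv=cv2.cvtColor(c['image'],cv2.COLOR_RGB2HSV);H,S,V=cv2.split(hsv)
    for nm,m,z in(('red',((H<5)|(H>175))&(S>170)&(V>60),.052),('brass',(H>17)&(H<32)&(S>110)&(V>60),.020),('orange',(H>5)&(H<=16)&(S>170)&(V>80),.02),('purple',(H>130)&(H<165)&(S>80),.008)):
        k,l,st,ce=cv2.connectedComponentsWithStats(m.astype('u1'))
        for i in range(1,k):
            if st[i,4]>60:
                cn=max(cv2.findContours((l==i).astype('u1'),0,1)[0],key=len)
                e=cv2.fitEllipse(cn) if len(cn)>5 else ((0,0),)
                x,y,w,h=st[i,:4]
                P=cn[:,0].astype(float); W=np.array([onz(c,u,v,z) for u,v in P])
                (cx,cy),r=cv2.minEnclosingCircle(W[:,:2].astype('f4'))
                print(n,nm,st[i],'ell',np.round(e[0],1),onz(c,*e[0],z).round(4),'mec',round(cx,4),round(cy,4),round(r,4))
E
```

```text
Traceback (most recent call last):
ValueError: all the input array dimensions except for the concatenation axis must match exactly, but along dimension 0, the array at index 0 has size 300 and the array at index 1 has size 320
```

```bash
python3 - <<'E'
from h import *
import pickle
a,b=pickle.load(open('c0.pkl','rb'))
def crop(c,u,v,w,h,s):
    return cv2.resize(c['image'][v:v+h,u:u+w,::-1],None,fx=s,fy=s,interpolation=cv2.INTER_NEAREST)
r1=np.hstack([crop(a,290,110,64,75,6),crop(b,225,172,64,75,6)])
r2=np.hstack([crop(a,380,178,48,40,8),crop(b,315,165,48,40,8)])
cv2.imwrite('pics/crop1.png',r1)
cv2.imwrite('pics/crop2.png',r2)
for n,c in(('top',a),('side',b)):
    hsv=cv2.cvtColor(c['image'],cv2.COLOR_RGB2HSV);H,S,V=cv2.split(hsv)
    for nm,m,z in(('red',((H<5)|(H>175))&(S>170)&(V>60),.052),('brass',(H>17)&(H<32)&(S>110)&(V>60),.020),('orange',(H>5)&(H<=16)&(S>170)&(V>80),.02),('purple',(H>130)&(H<165)&(S>80),.008)):
        k,l,st,ce=cv2.connectedComponentsWithStats(m.astype('u1'))
        for i in range(1,k):
            if st[i,4]>60:
                cn=max(cv2.findContours((l==i).astype('u1'),0,1)[0],key=len)
                e=cv2.fitEllipse(cn)
                W=np.array([onz(c,u,v,z) for u,v in cn[:,0].astype(float)])
                (cx,cy),r=cv2.minEnclosingCircle(W[:,:2].astype('f4'))
                print(n,nm,st[i],'ell',np.round(e[0],1),onz(c,*e[0],z).round(4),'mec',round(cx,4),round(cy,4),round(r,4))
E
```

```text
top red [ 226  164   42   42 1304] ell [246.2 184.8] [0.5037 0.2817 0.052 ] mec 0.5044 0.2822 0.0726
top brass [287  71  45   2  68] ell [309.   71.5] [0.9391 0.0781 0.02  ] mec 0.9391 0.0781 0.0811
top brass [ 92 137  45  29 285] ell [115.1 146.2] [0.6477 0.7654 0.02  ] mec 0.6468 0.7688 0.0835
top brass [183 164  23  21 301] ell [194.6 174.3] [0.5469 0.4726 0.02  ] mec 0.5499 0.4716 0.046
top brass [ 76 197  28  43 314] ell [ 91.8 218.2] [0.388  0.8179 0.02  ] mec 0.3896 0.8228 0.0808
top brass [316 201  17  18 180] ell [324.  209.6] [0.4258 0.017  0.02  ] mec 0.4256 0.017 0.0305
top brass [ 78 343   8  24  72] ell [ 81.3 355.4] [-0.0596  0.7979  0.02  ] mec -0.0569 0.8042 0.0355
top orange [378 224  76  26 647] ell [411.5 238.5] [ 0.3297 -0.2797  0.02  ] mec 0.3221 -0.291 0.1281
top purple [ 201  259   43   44 1418] ell [221.7 280.1] [0.1839 0.359  0.008 ] mec 0.1846 0.359 0.0728
side red [ 226  255   54   41 1625] ell [252.3 275.3] [0.5056 0.2841 0.052 ] mec 0.507 0.2805 0.0732
side red [186 292  12  12 113] ell [191.7 297.3] [0.6066 0.4085 0.052 ] mec 0.6058 0.4085 0.0198
side b
[... 703 characters left out ...]
side brass [163 325  12  13  65] ell [168.5 330.4] [0.6166 0.493  0.02  ] mec 0.6129 0.4936 0.0172
side brass [ 27 373  16  13  65] ell [ 34.2 376.5] [0.8053 0.7018 0.02  ] mec 0.8005 0.7064 0.0164
side brass [142 373  34  27 240] ell [159.4 387. ] [0.5399 0.6102 0.02  ] mec 0.5414 0.61 0.0372
side brass [275 384  13  14  81] ell [281.  389.6] [0.3016 0.5111 0.02  ] mec 0.3005 0.5123 0.0155
side brass [  0 391  15   9  72] ell [  5.  395.9] [0.8216 0.7549 0.02  ] mec 0.8198 0.752 0.0218
side orange [355 170  39  42 449] ell [374.7 192.3] [ 0.3281 -0.2556  0.02  ] mec 0.3078 -0.2869 0.1379
side purple [ 326  325   62   59 2720] ell [356.5 353.9] [0.1848 0.3622 0.008 ] mec 0.1862 0.3576 0.0734
```

View pics/crop1.png

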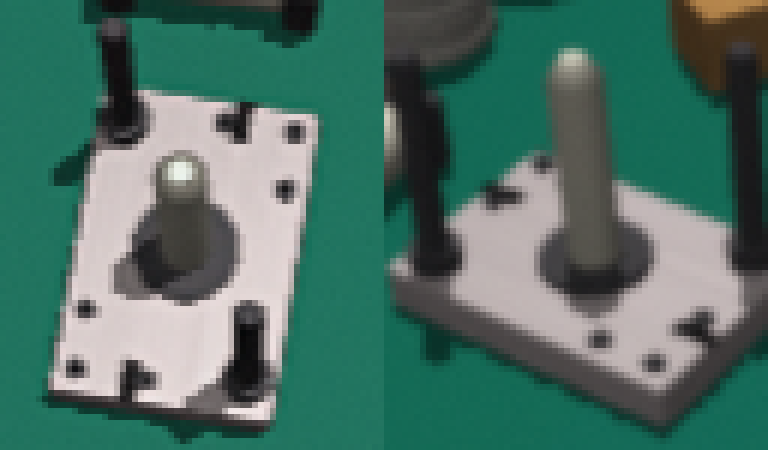

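View pics/crop2.png

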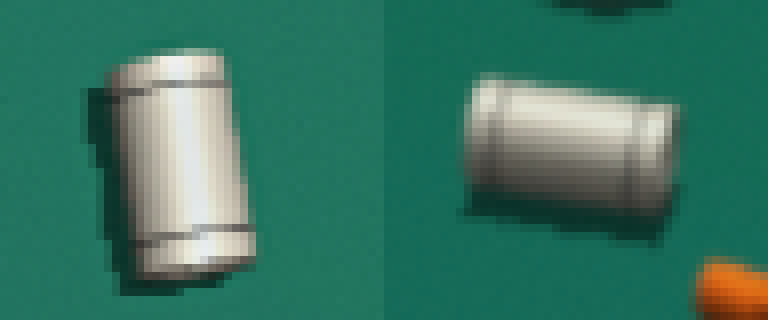

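```bash
python3 - <<'E'
from h import *
import pickle
a,b=pickle.load(open('c0.pkl','rb'))
print('post z.15 top',onz(a,319.5,139.1,.15), )
for n,c,box in(('top',a,(295,118,50,66)),('side',b,(222,170,75,72))):
    I=c['image'];hsv=cv2.cvtColor(I,cv2.COLOR_RGB2HSV);H,S,V=cv2.split(hsv)
    # sleeve
    u,v,w,h=(385,178,40,40) if n=='top' else (318,168,40,32)
    m=np.zeros(H.shape,'u1');m[v:v+h,u:u+w]=(S[v:v+h,u:u+w]<70)&(V[v:v+h,u:u+w]>70)
    k,l,st,ce=cv2.connectedComponentsWithStats(m);i=1+st[1:,4].argmax()
    m=cv2.morphologyEx((l==i).astype('u1'),cv2.MORPH_CLOSE,np.ones((3,3)))
    cn=cv2.findContours(m,0,1)[0][0];r=cv2.minAreaRect(cn)
    bp=cv2.boxPoints(r);bp=bp[np.argsort(bp[:,1] if n=='top' else bp[:,0])]
    e1,e2=[onz(c,*bp[j:j+2].mean(0),.025) for j in(0,2)]
    print(n,'sleeve',st[i],np.round(r[0],1),r[1],'ctr',onz(c,*r[0],.025).round(4),'ends',e1.round(4),e2.round(4),'ang',np.degrees(np.arctan2(*(e1-e2)[1::-1])),np.linalg.norm(e1-e2))
    # plate
    u,v,w,h=box
    m=np.zeros(H.shape,'u1');m[v:v+h,u:u+w]=(S[v:v+h,u:u+w]<45)&(V[v:v+h,u:u+w]>(120))
    k,l,st,ce=cv2.connectedComponentsWithStats(m);i=1+st[1:,4].argmax()
    P=cv2.convexHull(np.argwhere(l==i)[:,::-1].astype('f4'))[:,0]
    W=np.array([onz(c,*p,.028)[:2] for p in P],'f4')
    r=cv2.minAreaRect(W);print(n,'plate',r,cv2.boxPoints(r).round(3).tolist())
    if n=='side':
        for row in range(180,216,5):print(row,''.join('%4d'%x for x in V[row,310-60:282]),end='\n')
E
```

```text
post z.15 top [0.632659   0.03189595 0.15      ]
top sleeve [394 184  18  29 398] [402.4 198.2] (27.838560104370117, 14.586811065673828) ctr [ 0.4672 -0.2517  0.025 ] ends [ 0.5155 -0.2458  0.025 ] [ 0.4195 -0.2576  0.025 ] ang 6.9610675211299355 0.09670335399656137
top plate ((0.631335973739624, 0.031488336622714996), (0.13064366579055786, 0.18769285082817078), 81.49072265625) [[0.5289999842643738, -0.01899999938905239], [0.7139999866485596, -0.04699999839067459], [0.734000027179718, 0.0820000022649765], [0.5479999780654907, 0.10999999940395355]]
side sleeve [325 175  27  15 315] [337.8 182. ] (26.13943862915039, 12.494322776794434) ctr [ 0.4707 -0.2575  0.025 ] ends [ 0.5199 -0.2517  0.025 ] [ 0.4223 -0.2632  0.025 ] ang 6.765039347290921 0.09828243963667882
side plate ((0.6330622434616089, 0.03195437416434288), (0.13068333268165588, 0.1892409324645996), 81.84315490722656) [[0.5299999713897705, -0.01899999938905239], [0.7170000076293945, -0.04600000008940697], [0.7360000014305115, 0.08299999684095383], [0.5490000247955322, 0.10999999940395355]]
180  106 104 105 109 133 158 165 155 
[... 326 characters left out ...]
107 107 107 107 106 106  98  93  93
195  107 105  99  89  86  89  90  91  87  84  80  72  80  98 105 107 106 107 107 107 107 108 107 107 107 107 107 106 106 108 108 103
200  123  92 129 136 107  88  90  90  90  87  82  76  73  90 105 107 107 107 107 107 106 105 106 107 108 107 106 106 107 106 108 105
205  190 191 190 185 142  93  87  88  86  87  85  79  76 112 168 193 195 193 191 183 170 158 137 120 113 108 106 108 107 107 106 105
210  189 186 166 130  97  84  84  86  87  87  84  80  74  66  67  72  81 103 147 182 193 194 195 194 195 195 195 195 194 193 191 178
215  139  77  68  67  68  61  69  80  83  84  83  78  70  57  55  64  67  66  65  96 163 194 198 198 198 197 195 194 193 193 194 182
```

Request:
{"name": "send_rows", "arguments": {
  "plan": [0,0,5,0,1,0,0,10,0,1,0,0,15,0,1,3,4,15,0,1,6,8,15,0,1],
  "squeeze": 20
}}

```text
time: 0.6
ee_pos: [0.287, -0.5299, 0.3553]
tcp_rot: [179.8, -0.0, 20.2]
contact_force: [0.7, 0.4, -0.4]
finger_gap: 0.0858
gripper_force: 0.0
```

Request:
{"name": "send_rows", "arguments": {
  "plan": [3,4,0,-3,1,6,8,0,-6,1,9,12,0,-9,1,12,16,0,-12,1,15,20,0,-13.4,1]
}}

```text
time: 1.1
ee_pos: [0.4377, -0.3272, 0.3536]
tcp_rot: [180.0, 0.0, 6.9]
contact_force: [0.5, 0.4, 1.6]
finger_gap: 0.0854
gripper_force: 0.0
```

Request:
{"name": "send_rows", "arguments": {
  "plan": [3.5,4,-4,0,1,7.1,7.8,-8,0,1,7.1,7.8,-13,0,1,7.1,7.8,-18,0,1,7.1,7.8,-23,0,1]
}}

```text
time: 1.6
ee_pos: [0.5083, -0.2501, 0.1453]
tcp_rot: [180.0, -0.1, 7.2]
contact_force: [0.2, -0.9, -0.5]
finger_gap: 0.0853
gripper_force: 0.0
```

```bash
python3 - <<'E'
from h import *
a=cam('top');b=cam('side')
s=bot.read_state();print(s['time'],s['ee_pos'],s['tcp_rot'],s['contact_force'],s['finger_gap'])
I=np.hstack([cv2.resize(a['image'][150:250,350:450,::-1],None,fx=4,fy=4),cv2.resize(b['image'][130:230,290:390,::-1],None,fx=4,fy=4)])
cv2.imwrite('pics/p1.png',I)
E
```

```text
1.7 [ 0.50186622 -0.24879728  0.13993847] [-179.51182342    0.64708028    7.12647355] [-0.37135335  0.6983588  -0.31867358] 0.08537867160389247
```

View pics/p1.png

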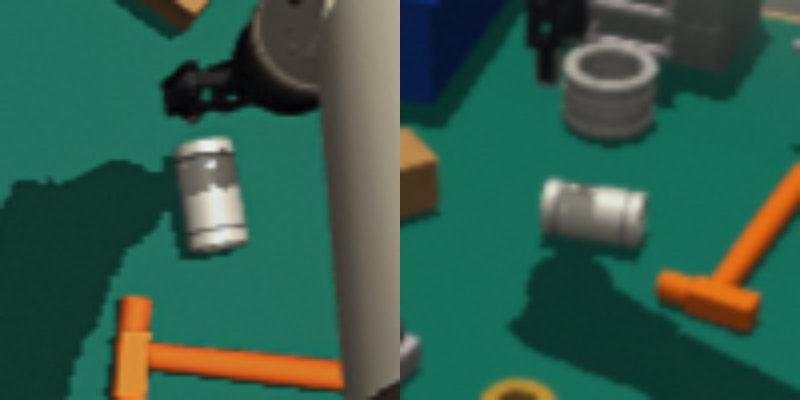

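The picture shows the sleeve untouched, with the open gripper near top pixel (396,172). I'll check the TCP projection against it.

```bash
python3 - <<'E'
from h import *
a=cam('top');b=cam('side')
s=bot.read_state();print(s['time'],s['ee_pos'],s['tcp_rot'],s['finger_gap'])
for c in(a,b):print(proj(c,s['ee_pos']),proj(c,s['ee_pos']+[0,.05,0.01]),proj(c,s['ee_pos']-[0,.05,-0.01]))
for i in range(4):
  cam('top');s=bot.read_state();print(s['ee_pos'],s['tcp_rot'])
E
```

```text
1.8 [ 0.50711219 -0.25140734  0.14693971] [-1.79909018e+02  8.31234495e-02  7.05627599e+00] 0.08539333704021804
[409.57317334 178.36638489] [394.08341699 177.4719879 ] [426.45509578 177.72698158]
[328.61012347 151.85208849] [323.13251498 155.96592214] [333.90000377 143.0933998 ]
[ 0.50863956 -0.2522243   0.14879291] [ 1.79948471e+02 -1.01666185e-01  7.02999041e+00]
[ 0.5094033  -0.25272787  0.14978746] [179.85838907  -0.20556125   7.00958646]
[ 0.50955644 -0.25292442  0.15008959] [179.8187979   -0.23912775   6.99878432]
[ 0.50942922 -0.25294854  0.15001881] [179.8084515   -0.23540715   6.99814684]
```

Request:
{"name": "send_rows", "arguments": {
  "plan": [0,0.2,-4,0,1,0,0.2,-8,0,1,0,0.2,-11,0,1,0,0.2,-13,0,1,0,0.2,-14.2,0,1]
}}

```text
time: 2.5
ee_pos: [0.5079, -0.2505, 0.005]
tcp_rot: [179.9, -0.0, 7.0]
contact_force: [-0.5, 0.3, -0.5]
finger_gap: 0.0855
gripper_force: 0.0
```

Request:
{"name": "send_rows", "arguments": {
  "plan": [0,0,0,0,1,0,0,0,0,0.3,0,0,0,0,0.3,0,0,0,0,0.3,0,0,0,0,0.3],
  "squeeze": 20
}}

```text
time: 3.0
ee_pos: [0.5091, -0.246, 0.0077]
tcp_rot: [-179.9, -0.1, 7.2]
contact_force: [-5.1, 9.9, 20.0]
finger_gap: 0.0413
gripper_force: 20.9
```

Request:
{"name": "send_rows", "arguments": {
  "plan": [0,0,0,0,0.3,0,0,0,0,0.3,0,0,1,0,0.3,0,0,2,0,0.3,0,0,3,0,0.3]
}}

```text
time: 3.5
ee_pos: [0.5072, -0.2505, 0.0358]
tcp_rot: [180.0, 0.0, 7.0]
contact_force: [0.9, -0.1, -3.4]
finger_gap: 0.0347
gripper_force: 18.7
```

```bash
python3 - <<'E'
from h import *
b=cam('side');a=cam('top')
s=bot.read_state();print(s['time'],s['ee_pos'],s['tcp_rot'],s['contact_force'],s['finger_gap'],s['gripper_force'],a['R'][0,0])
I=np.hstack([cv2.resize(a['image'][150:250,350:450,::-1],None,fx=4,fy=4),cv2.resize(b['image'][130:230,290:390,::-1],None,fx=4,fy=4)])
cv2.imwrite('pics/p2.png',I)
E
```

```text
3.6 [ 0.50882253 -0.25089763  0.03676815] [ 1.79873673e+02 -1.62467727e-01  6.98968482e+00] [ 1.32658474 -0.10212698 -1.0514925 ] 0.03402476089423542 19.40659407468047 0.011458788488775493
```

View pics/p2.png

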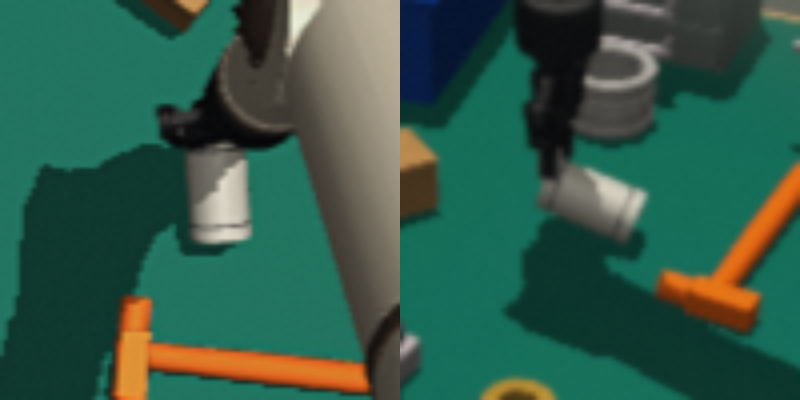

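The sleeve hangs from the fingers by its far end and has tilted down about 20°. The gap reads 34 mm where 50 was expected, so I'll check the geometry.

```bash
python3 - <<'E'
from h import *
b=cam('side');a=cam('top')
s=bot.read_state();p=s['ee_pos'];print(s['time'],p,s['finger_gap'],s['gripper_force'],s['contact_force'],s['ft_torque'],bot.pinch_z)
for nm,d in(('tcp',[0,0,0]),('f+',[0,.025,0]),('f-',[0,-.025,0]),('pinch',[0,0,.019])):print(nm,[proj(c,p+d).round(1) for c in(a,b)])
I=np.hstack([cv2.resize(a['image'][165:225,375:435,::-1],None,fx=6.6,fy=8),cv2.resize(b['image'][145:205,305:365,::-1],None,fx=6.6,fy=8)])
I=np.hstack([cv2.resize(a['image'][165:225,375:425,::-1],None,fx=8,fy=8),cv2.resize(b['image'][145:205,310:360,::-1],None,fx=8,fy=8)])
cv2.imwrite('pics/p3.png',I)
E
```

```text
3.7 [ 0.50921474 -0.25045129  0.03594212] 0.034430190659707 19.89930723386351 [ 1.74893225 -0.24058981 -1.21991635] [-0.04961834 -0.44007987  0.04987095] 0.0187
tcp [array([402.4, 185.5]), array([327.4, 178.2])]
f+ [array([395.1, 185.4]), array([324.8, 181.6])]
f- [array([409.7, 185.5]), array([330. , 174.8])]
pinch [array([403.5, 184.2]), array([327.5, 173.8])]
```

View pics/p3.png

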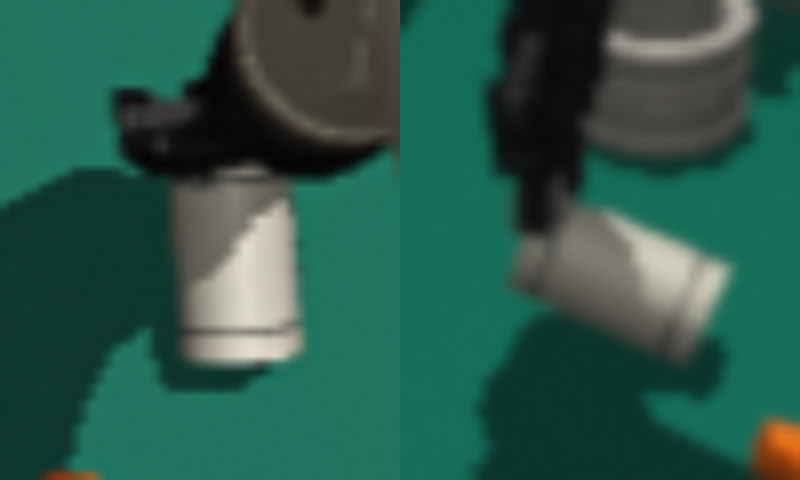

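The fingertips sit about 15 mm above the nominal TCP at this gap, so the pads pinched above the tube's axis. I'll set it back down, open, go lower and regrip.

Request:
{"name": "send_rows", "arguments": {
  "plan": [0,0,-1,0,0.3,0,0,-2,0,0.3,0,0,-2.7,0,0.3,0,0,-3.0,0,0.3,0,0,-3.0,0,0.45]
}}

```text
time: 4.2
ee_pos: [0.5124, -0.2496, 0.0099]
tcp_rot: [179.8, -0.4, 7.1]
contact_force: [-4.0, 1.7, 41.3]
finger_gap: 0.0386
gripper_force: 22.1
```

Request:
{"name": "send_rows", "arguments": {
  "plan": [0,0,0,0,0.7,0,0,0,0,1,0,0,0,0,1,0,0,-0.5,0,1,0,0,-1.0,0,1]
}}

```text
time: 4.7
ee_pos: [0.5068, -0.2495, -0.0063]
tcp_rot: [-180.0, 0.1, 7.0]
contact_force: [0.2, -0.3, -0.8]
finger_gap: 0.0855
gripper_force: 0.0
```

```bash
python3 - <<'E'
from h import *
b=cam('side');a=cam('top')
s=bot.read_state();p=s['ee_pos'];print(s['time'],p,s['finger_gap'],s['gripper_force'],s['contact_force'])
for n,c,(u,v,w,h) in(('top',a,(385,178,40,40)),('side',b,(318,168,40,32))):
    H,S,V=cv2.split(cv2.cvtColor(c['image'],cv2.COLOR_RGB2HSV))
    m=np.zeros(H.shape,'u1');m[v:v+h,u:u+w]=(S[v:v+h,u:u+w]<70)&(V[v:v+h,u:u+w]>70)
    k,l,st,ce=cv2.connectedComponentsWithStats(m);i=1+st[1:,4].argmax()
    r=cv2.minAreaRect(np.argwhere(l==i)[:,::-1].astype('f4'));bp=cv2.boxPoints(r);bp=bp[np.argsort(bp[:,1] if n=='top' else bp[:,0])]
    print(n,st[i],[onz(c,*bp[j:j+2].mean(0),.025).round(4) for j in(0,2)])
E
```

```text
4.8 [ 0.50626023 -0.24920003 -0.0066427 ] 0.08525564698510346 0.0 [ 0.26681147 -0.67404344  0.05757851]
top [396 189  17  24 325] [array([ 0.5003, -0.2524,  0.025 ]), array([ 0.419 , -0.2603,  0.025 ])]
side [328 175  24  16 283] [array([ 0.5105, -0.2589,  0.025 ]), array([ 0.4192, -0.2646,  0.025 ])]
```

Request:
{"name": "send_rows", "arguments": {
  "plan": [0,-0.3,0.2,0,0.75,0,-0.3,0.2,0,0.65,0,-0.3,0.2,0,0.65]
}}

```text
time: 5.1
ee_pos: [0.5077, -0.2529, -0.0029]
tcp_rot: [180.0, -0.0, 7.0]
contact_force: [0.4, -0.8, -0.1]
finger_gap: 0.0555
gripper_force: 0.0
```

Request:
{"name": "send_rows", "arguments": {
  "plan": [0,0,0,0,0.5,0,0,0,0,0.5]
}}

```text
time: 5.3
ee_pos: [0.5078, -0.2524, -0.0027]
tcp_rot: [180.0, -0.0, 7.1]
contact_force: [-1.3, 1.3, 3.5]
finger_gap: 0.0487
gripper_force: 20.3
```

Request:
{"name": "send_rows", "arguments": {
  "plan": [0,0,0,0,0.5,0,0,0,0,0.5]
}}

```text
time: 5.5
ee_pos: [0.5077, -0.2524, -0.0027]
tcp_rot: [180.0, -0.0, 7.1]
contact_force: [-0.4, 1.6, 5.6]
finger_gap: 0.0487
gripper_force: 20.4
```

Request:
{"name": "send_rows", "arguments": {
  "plan": [0,0,0.7,0,0.5,0,0,1.4,0,0.5,0,0,2,0,0.5]
}}

```text
time: 5.8
ee_pos: [0.5073, -0.2528, 0.0172]
tcp_rot: [-180.0, 0.0, 7.0]
contact_force: [0.9, 0.3, -3.3]
finger_gap: 0.0483
gripper_force: 21.2
```

Request:
{"name": "send_rows", "arguments": {
  "plan": [0,0,1,0,0.5,0,0,2,0,0.5,0,0,3,0,0.5]
}}

```text
time: 6.1
ee_pos: [0.5076, -0.2528, 0.048]
tcp_rot: [180.0, -0.0, 7.0]
contact_force: [-0.5, 0.2, -2.9]
finger_gap: 0.0483
gripper_force: 21.3
```

Request:
{"name": "send_rows", "arguments": {
  "plan": [0,0,1,0,0.5,0,0,2,0,0.5,0,0,3,0,0.5,0,0,3,0,0.5]
}}

```text
time: 6.5
ee_pos: [0.5087, -0.2532, 0.0788]
tcp_rot: [179.9, -0.1, 7.0]
contact_force: [0.2, -0.0, -3.3]
finger_gap: 0.0482
gripper_force: 21.2
```

```bash
cat >> h.py <<'E'
def st():
    s=bot.read_state();print(s['time'],s['ee_pos'].round(4),s['tcp_rot'].round(1),s['contact_force'].round(1),s['ft_torque'].round(2),'gap',round(s['finger_gap'],4),round(s['gripper_force'],1));return s
E
python3 - <<'E'
from h import *
b=cam('side');a=cam('top');p=st()['ee_pos']
for z in(-.08,-.06,0,.019):print(z,[proj(c,p+[0,0,z]).round(1) for c in(a,b)])
I=np.hstack([cv2.resize(a['image'][165:225,375:425,::-1],None,fx=8,fy=8),cv2.resize(b['image'][145:205,310:360,::-1],None,fx=8,fy=8)])
cv2.imwrite('pics/p4.png',I)
E
```

```text
6.6 [ 0.5075 -0.2528  0.0772] [180.  -0.   7.] [-0.8  1.  -3.7] [ 0.06 -0.15  0.01] gap 0.0483 21.2
-0.08 [array([400.9, 188.4]), array([327.9, 186.5])]
-0.06 [array([402. , 187.1]), array([328. , 182.1])]
0 [array([405.5, 183.3]), array([328.3, 168.5])]
0.019 [array([406.7, 182. ]), array([328.4, 164. ])]
```

View pics/p4.png

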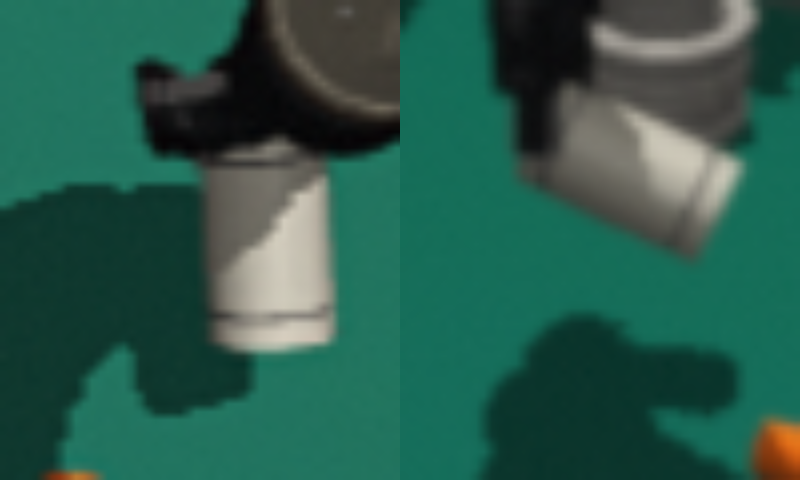

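The sleeve is held firmly, tilted about 20°, with about 3.5 N of weight. I'll bounce it vertically so gravity swings it down about the pads.

Request:
{"name": "send_rows", "arguments": {
  "plan": [0,0,5,0,0.5,0,0,9,0,0.5,0,0,6,0,0.5,0,0,2,0,0.5,0,0,6,0,0.5]
}}

```text
time: 7.1
ee_pos: [0.4963, -0.2477, 0.1206]
tcp_rot: [-178.7, 1.4, 7.0]
contact_force: [-4.2, 0.2, -6.2]
finger_gap: 0.0481
gripper_force: 22.5
```

```bash
cat >> h.py <<'E'
def tube(c,p,n):
    q=proj(c,p);u=int(q[0]);v=int(q[1]);H,S,V=cv2.split(cv2.cvtColor(c['image'],cv2.COLOR_RGB2HSV))
    m=np.zeros(H.shape,'u1');sl=np.s_[v-6:v+40,u-22:u+40];m[sl]=(S[sl]<70)&(V[sl]>60)
    k,l,s,ce=cv2.connectedComponentsWithStats(m)
    for i in range(1,k):
        if s[i,4]>80:
            r=cv2.minAreaRect(np.argwhere(l==i)[:,::-1].astype('f4'));print(n,'tcp px',q.round(1),s[i],np.round(r[0],1),np.round(r[1],1),round(r[2],1))
E
python3 - <<'E'
from h import *
b=cam('side');p=st()['ee_pos'];tube(b,p,'side')
E
```

```text
7.15 [ 0.5041 -0.2506  0.1337] [-179.5    0.5    7.1] [ 0.2 -1.1  3.7] [-0.12  0.27  0.  ] gap 0.0478 22.7
side tcp px [329.2 155.4] [322 149  32  27 550] [337.5 162. ] [26. 31.] 90.0
```

```bash
cat >> h.py <<'E'
def asc(c,u,v,w,h):
    H,S,V=cv2.split(cv2.cvtColor(c['image'][v:v+h,u:u+w],cv2.COLOR_RGB2HSV))
    for j in range(h):print('%3d '%(v+j)+''.join('.' if S[j,i]>90 else ('#' if V[j,i]<60 else ('o' if V[j,i]<140 else '+')) for i in range(w)))
E
python3 - <<'E'
from h import *
b=cam('side');st();asc(b,312,140,48,50)
E
```

```text
7.2 [ 0.5077 -0.2522  0.136 ] [-1.798e+02  1.000e-01  7.100e+00] [ 0.7 -0.7 -2.2] [-0.08  0.08 -0.02] gap 0.0478 22.5
140 ............############oooo+++++++++ooooooooo##
141 ............###########oo+++++++++++++++++oooo##
142 ..............#########o++oooooooo++++++++oooo##
143 ..............#########oooooooooooooo+++oooooo##
144 ..............#####ooooooooooooooooooo+++oooo###
145 ..............#####oooooooooooooooooooo++oo...##
146 .............o#####oooooooooooooooooooo+++o.....
147 ...........+oo#####oooooooooooooooooooo+++o.....
148 ..........++oo#####ooooooooooooooooooo+++oo.....
149 .........+++oo#####oooooooooooooooooo+++oo......
150 .........o+ooo####oooooooo++++++++++++oooo......
151 .........ooooooo##oooooooo+++++++++ooooooo......
152 ...........ooooooooooooooooooooooooooooooo......
153 ...........ooooooooooooooooooooooooooooooo......
154 ............#oooooooooooooooooooooooooooo#......
155 ............ooooooooooooooooooooooooooooo#......
156 .............oooooooooooooooooooooooooooo.......
157 .............oooooooooooooooooooooooooooo.......
158 ..............oooooooooo
[... 967 characters left out ...]
...........
177 ................................................
178 ................................................
179 ................................................
180 ................................................
181 ................................................
182 ................................................
183 ................................................
184 ................................................
185 ................................................
186 ................................................
187 ................................................
188 ................................................
189 ................................................
```

It's now about 60° down, so one more bounce.

Request:
{"name": "send_rows", "arguments": {
  "plan": [0,0,-4,0,0.5,0,0,0,0,0.5,0,0,4,0,0.5,0,0,4,0,0.5,0,0,4,0,0.5]
}}

```text
time: 7.7
ee_pos: [0.5085, -0.2531, 0.1779]
tcp_rot: [179.9, -0.2, 7.0]
contact_force: [0.3, -0.6, -3.1]
finger_gap: 0.0479
gripper_force: 22.4
```

```bash
python3 - <<'E'
from h import *
b=cam('side');st();asc(b,312,132,48,45)
E
```

```text
7.75 [ 0.5072 -0.2528  0.1768] [179.9  -0.    7. ] [-1.3 -0.3 -3.5] [-0.04  0.18 -0.05] gap 0.0474 21.8
132 ...........oo#####oo########oooooooooooo+++oooo#
133 ........o+++o#####oooo###########oooooooooooooo#
134 ........+++oo#####ooooo###############oooooooooo
135 .......o+++oo#####ooooo###oo###############ooooo
136 ........+++oo#####ooooo##ooo#################o##
137 ........o++oo#####oooooooooo####################
138 ........ooooo#####ooooooooooooooo############o##
139 ........ooooooooooooo#ooooooo+++oooooo######ooo#
140 .........ooooooooooo##ooooooo++++++++ooooooooo##
141 .........oooooooooooooooo+++++++++++++++++oooo##
142 .........ooooooooooooooo++oooooooo++++++++oooo##
143 .........oooooooooooooooooooooooooooo+++oooooo##
144 .........ooooooooooooooooooooooooooooo+++oooo###
145 .........oooooooooooooooooooooooooooooo++oo...##
146 .........oooooooooooooooooooooooooooooo+++o.....
147 .........oooooooooooooooooooooooooooooo+++o.....
148 .........ooooooooooooooooooooooooooooo+++oo.....
149 .........ooooooooooooooo+oooooooooooo+++oo......
150 .........ooooooooooooooo++++++++++++++
[... 688 characters left out ...]
#..........
164 ...........................##oo####.............
165 ................................................
166 ................................................
167 ................................................
168 ................................................
169 ................................................
170 ................................................
171 ................................................
172 ................................................
173 ................................................
174 ................................................
175 ................................................
176 ................................................
```

It now hangs nearly vertical, so I'll stand it on the bench.

Request:
{"name": "send_rows", "arguments": {
  "plan": [0,0,-4,0,0.5,0,0,-7,0,0.5,0,0,-9,0,0.5,0,0,-10,0,0.5,0,0,-10,0,0.5]
}}

```text
time: 8.25
ee_pos: [0.5057, -0.2518, 0.0749]
tcp_rot: [-179.9, 0.2, 7.1]
contact_force: [-0.7, -0.6, -2.9]
finger_gap: 0.0476
gripper_force: 22.3
```

Request:
{"name": "send_rows", "arguments": {
  "plan": [0,0,-0.5,0,0.5,0,0,-0.9,0,0.5]
}}

```text
time: 8.45
ee_pos: [0.5085, -0.2531, 0.0687]
tcp_rot: [179.9, -0.1, 7.0]
contact_force: [-0.3, 0.0, -3.4]
finger_gap: 0.0478
gripper_force: 22.3
```

Request:
{"name": "send_rows", "arguments": {
  "plan": [0,0,-0.3,0,0.5,0,0,-0.5,0,0.5]
}}

```text
time: 8.65
ee_pos: [0.5076, -0.2529, 0.0632]
tcp_rot: [180.0, -0.0, 7.0]
contact_force: [0.2, 0.3, -3.0]
finger_gap: 0.0476
gripper_force: 22.1
```

Request:
{"name": "send_rows", "arguments": {
  "plan": [0,0,-0.2,0,0.5,0,0,-0.4,0,0.5]
}}

```text
time: 8.85
ee_pos: [0.5079, -0.2529, 0.0594]
tcp_rot: [180.0, -0.0, 7.0]
contact_force: [-3.2, 0.8, 12.2]
finger_gap: 0.0477
gripper_force: 24.0
```

Request:
{"name": "send_rows", "arguments": {
  "plan": [0,0,-0.2,0,0.5,0,0,-0.4,0,0.5]
}}

```text
time: 9.05
ee_pos: [0.5113, -0.2532, 0.0591]
tcp_rot: [179.8, -0.3, 7.1]
contact_force: [-5.5, 4.4, 35.0]
finger_gap: 0.0478
gripper_force: 27.0
```

Request:
{"name": "send_rows", "arguments": {
  "plan": [0,0,-0.2,0,0.5,0,0,-0.3,0,0.5]
}}

```text
time: 9.25
ee_pos: [0.5142, -0.2542, 0.0586]
tcp_rot: [179.6, -0.6, 7.1]
contact_force: [-4.6, 3.5, 40.3]
finger_gap: 0.0477
gripper_force: 30.1
```

Request:
{"name": "send_rows", "arguments": {
  "plan": [0,0,0.5,0,0.5,0,0,0.6,0,0.5]
}}

```text
time: 9.45
ee_pos: [0.5084, -0.2532, 0.0592]
tcp_rot: [179.9, -0.1, 7.1]
contact_force: [-1.1, -0.3, 3.1]
finger_gap: 0.0477
gripper_force: 25.9
```

```bash
python3 - <<'E'
from h import *
b=cam('side');a=cam('top');s=st();asc(b,312,160,40,38);asc(a,385,170,40,30)
p=s['ee_pos']
for z in(0,.09):print([proj(c,[p[0]+dx,p[1]+dy,z]).round(1).tolist() for c in (a,b) for dx,dy in((0,0),(.025,0),(-.025,0))])
E
```

```text
9.55 [ 0.5081 -0.2534  0.0589] [ 1.799e+02 -1.000e-01  7.000e+00] [-2.3  0.6 10.1] [0.08 0.3  0.04] gap 0.0479 26.9
160 ...........###########oooooooooooooooooo
161 ............##########oooooooooooooooooo
162 ..........ooo#####ooo#ooooooooooooooooo.
163 .........++oo#####oooo.#oooooooooooo##..
164 ........+++o######oooo.....##ooo###.....
165 ........+++o######oooo..................
166 ........+++o######oooo..................
167 ........oooo######oooo..................
168 ........oooo#####ooooo..................
169 .........ooooo###ooooo..................
170 .........ooooooooooooo..................
171 .........oooooooooooooo.................
172 .........oooooooooooooo.................
173 .........oooooooooooooo.................
174 ..........ooooooooooooo.................
175 ..........ooooooooooooo.................
176 ..........ooooooooooooo.................
177 ..........ooooooooooooo.................
178 ..........oooooooooooooo................
179 ..........oooooooooooooo................
180 ...........ooooooooooooo................
181 ...........ooooooooooooo...........
[... 1569 characters left out ...]
...........
189 .........#oooooooooo###oo...............
190 .........#ooooooooooooooo...............
191 .........#oooooooooooooo................
192 ..........oooooooooooooo................
193 ..........ooooooooooooo.................
194 ...........oo#ooooooooo.................
195 ............oo###ooooo..................
196 ..............ooo##o....................
197 ........................................
198 ........................................
199 ........................................
[[401.2, 188.0], [401.1, 181.1], [401.4, 195.0], [327.9, 185.8], [321.7, 184.3], [334.0, 187.3]]
[[406.5, 182.2], [406.3, 174.8], [406.7, 189.7], [328.3, 165.3], [321.9, 163.9], [334.7, 166.8]]
```

Upright with about 8° of lean. It is well inside its base, so releasing will let it settle flat.

Request:
{"name": "send_rows", "arguments": {
  "plan": [0,0,0,0,0.62,0,0,0,0,0.62,0,0,0,0,0.8,0,0,0,0,1,0,0,0,0,1]
}}

```text
time: 10.05
ee_pos: [0.5073, -0.2526, 0.0576]
tcp_rot: [-180.0, 0.0, 7.0]
contact_force: [0.1, -0.3, -0.3]
finger_gap: 0.0854
gripper_force: 0.0
```

```bash
python3 - <<'E'
from h import *
b=cam('side');a=cam('top');s=st();asc(b,312,160,40,32);asc(a,385,180,40,20)
E
```

```text
10.15 [ 0.5074 -0.2526  0.0578] [-180.    0.    7.] [ 0.4 -0.   0.5] [ 0.01 -0.06  0.01] gap 0.0853 0.0
160 ..........######...ooooooooooooooooooooo
161 ...........######...oooooooooooooooooooo
162 ............#####oooooooooooooooooooooo.
163 ............#####ooooooooooooooooooo##..
164 ............####ooooooooooo##ooo###.....
165 ............####oooooooo+o..............
166 ............#####ooooooooo..............
167 ............####ooooooooo...............
168 ............####ooooooooo...............
169 ............####ooooooooo...............
170 ............##ooooooooooo...............
171 ............ooooooooooooo...............
172 ............ooooooooooooo...............
173 ............ooooooooooooo...............
174 ............ooooooooooooo...............
175 ............ooooooooooooo...............
176 ............ooooooooooooo...............
177 ............ooooooooooooo...............
178 ............ooooooooooooo...............
179 ............ooooooooooooo...............
180 ............ooooooooooooo...............
181 ............ooooooooooooo...............
182 ..
[... 643 characters left out ...]
######oo####..#....##....
185 .......######oooo#ooooooo#####..........
186 ........####oooooo#oooooooooo...........
187 ........#.#o##oooo.#ooooooooo...........
188 ..........#oo#ooooo.#oooooooo...........
189 .........#oooooooooo.ooooooo............
190 .........#oooo#oooooooooooo.............
191 .........#oooo##oooooooo++o.............
192 ..........#ooooo##oooooooo..............
193 ..........##ooooo#######................
194 ...........#oooooo#####.................
195 ...........###ooooo#o#..................
196 ............####ooo##...................
197 ...............####.....................
198 ........................................
199 ........................................
```

The sleeve stands square at about x=0.500, y=-0.253. I'll centre on it, regrip near the top with more force, then lift and check.

Request:
{"name": "send_rows", "arguments": {
  "plan": [-0.4,0,0.1,0,1,-0.7,0,0.2,0,0.8,-0.7,0,0.2,0,0.6,-0.7,0,0.2,0,0.5,-0.7,0,0.2,0,0.5],
  "squeeze": 50
}}

```text
time: 10.65
ee_pos: [0.5012, -0.2513, 0.0609]
tcp_rot: [-179.9, -0.0, 7.1]
contact_force: [-2.7, 3.2, 7.4]
finger_gap: 0.0425
gripper_force: 3.9
```

Request:
{"name": "send_rows", "arguments": {
  "plan": [0,0,0,0,0.5,0,0,0,0,0.5]
}}

```text
time: 10.85
ee_pos: [0.5009, -0.2512, 0.0608]
tcp_rot: [-179.9, -0.0, 7.1]
contact_force: [-2.6, 3.9, 7.8]
finger_gap: 0.0427
gripper_force: 4.4
```

Request:
{"name": "send_rows", "arguments": {
  "plan": [0,0,0.5,0,0.5,0,0,1,0,0.5,0,0,1,0,0.5]
}}

```text
time: 11.15
ee_pos: [0.5012, -0.2532, 0.0708]
tcp_rot: [179.9, -0.1, 7.0]
contact_force: [0.4, 0.1, -0.5]
finger_gap: 0.0429
gripper_force: 0.0
```

The fingers closed above the rim, so the true fingertip is about 29 mm above the nominal TCP at this gap. I'll open, go lower and grip again.

Request:
{"name": "send_rows", "arguments": {
  "plan": [0,0,0,0,1,0,0,0,0,1,0,0,0,0,1,0,0,-1,0,1,0,0,-2,0,1]
}}

```text
time: 11.65
ee_pos: [0.5005, -0.2528, 0.0492]
tcp_rot: [180.0, -0.0, 7.0]
contact_force: [0.9, -0.6, -0.0]
finger_gap: 0.0854
gripper_force: 0.0
```

Request:
{"name": "send_rows", "arguments": {
  "plan": [0,0,0,0,0.65,0,0,0,0,0.45,0,0,0,0,0.45,0,0,0,0,0.45]
}}

```text
time: 12.05
ee_pos: [0.5008, -0.2525, 0.0501]
tcp_rot: [180.0, -0.0, 7.1]
contact_force: [-0.2, 0.2, -0.7]
finger_gap: 0.0482
gripper_force: 52.2
```

Request:
{"name": "send_rows", "arguments": {
  "plan": [0,0,0.5,0,0.45,0,0,1,0,0.45,0,0,1.5,0,0.45]
}}

```text
time: 12.35
ee_pos: [0.5003, -0.2527, 0.0653]
tcp_rot: [-180.0, 0.0, 7.0]
contact_force: [-0.5, 0.1, -3.4]
finger_gap: 0.0478
gripper_force: 52.1
```

```bash
python3 - <<'E'
from h import *
b=cam('side');s=st();asc(b,312,155,32,35)
E
```

```text
12.4 [ 0.501  -0.253   0.0662] [ 1.799e+02 -1.000e-01  7.000e+00] [ 0.3 -0.2 -2.5] [ 0.06 -0.04  0.01] gap 0.0482 52.2
155 .............############ooooooo
156 .............############ooooooo
157 .............############ooooooo
158 .............############ooooooo
159 .............########oo#oooooooo
160 ............oo######oooooooooooo
161 ............++o#####oooooooooooo
162 ............++o#####oooooooooooo
163 ............ooo#####oooooooooooo
164 ............ooo#####oooooo###oo#
165 ............oo######oooooo......
166 ............oo######ooooo.......
167 ............oo######oooo#.......
168 ............oo######ooooo.......
169 ............ooooooooooooo.......
170 ............ooooooooooooo.......
171 ............ooooooooooooo.......
172 ............ooooooooooooo.......
173 ............ooooooooooooo.......
174 ............ooooooooooooo.......
175 ............ooooooooooooo.......
176 ............ooooooooooooo.......
177 ............ooooooooooooo.......
178 ............ooooooooooooo.......
179 ............ooooooooooooo.......
180 ............ooooooooooooo.......
181 ............ooooooooooooo.......
182 ............ooooooooooooo.......
183 ............oooooooooooo........
184 ............oooooooooooo........
185 .............ooooooooooo........
186 ..............oooooooo..........
187 ................................
188 ................................
189 ................................
```

Request:
{"name": "send_rows", "arguments": {
  "plan": [0,0,4.5,0,0.45,0,0,9,0,0.45,0,0,13.5,0,0.45,0,1,18,0,0.45,0.5,3,18.8,0,0.45]
}}

```text
time: 12.9
ee_pos: [0.5081, -0.2254, 0.2591]
tcp_rot: [179.6, -0.4, 6.8]
contact_force: [0.9, 0.4, -2.3]
finger_gap: 0.048
gripper_force: 54.1
```

Request:
{"name": "send_rows", "arguments": {
  "plan": [2.3,4,0,0,0.45,4.6,8,0,0,0.45,6.9,12,0,0,0.45,9.2,16,0,0,0.45,11,20,0,0,0.45]
}}

```text
time: 13.4
ee_pos: [0.6163, -0.0212, 0.253]
tcp_rot: [180.0, -0.0, 7.0]
contact_force: [0.4, -0.6, -3.3]
finger_gap: 0.0481
gripper_force: 54.1
```

Request:
{"name": "send_rows", "arguments": {
  "plan": [1,3,0,0,0.45,1.6,5.5,0,0,0.45,1.6,5.5,0,0,0.45,1.6,5.5,0,0,0.45]
}}

```text
time: 13.8
ee_pos: [0.6312, 0.0331, 0.2528]
tcp_rot: [180.0, 0.0, 7.2]
contact_force: [-0.6, -1.1, -3.4]
finger_gap: 0.0474
gripper_force: 54.1
```

```bash
python3 - <<'E'
from h import *
b=cam('side');a=cam('top');s=st();p=s['ee_pos']
cv2.imwrite('pics/s5.png',np.vstack([a['image'],b['image']])[:,:,::-1])
asc(b,235,150,50,75)
for z in(-.05,-.005,.02):print([proj(c,p+[0,0,z]).round(1).tolist() for c in(a,b)])
for X in([.632,.032,.162],[.632,.032,.034]):print([proj(c,X).round(1).tolist() for c in(a,b)])
E
```

```text
13.9 [0.6313 0.0306 0.2527] [179.9   0.    7. ] [-0.4  0.1 -3.4] [-0.05  0.03  0.04] gap 0.0477 54.1
150 +oooooooo#######ooooooo####.......................
151 ++oooooooooo###ooooooo##oo#.......................
152 +++oooooooooooooooooooooooo.......................
153 o++++oooooooooooooooooooooo.......................
154 oo+++oooooooooooooooooooooo.......................
155 oo++++ooooooooooooooooooooo.......................
156 oo++++ooooooooooooooooooooo.......................
157 oo+++oooooooooooooooooooooo.......................
158 o++++oooooooooooooooooooooo.......................
159 ++++ooooooooooooooooooooooo.......................
160 ++ooooooooooooooooooooooooo.......................
161 ooo##ooooooooooooooooooooooo......................
162 oo##oooooooooooooooooooooooo......................
163 oo#ooooooooooooooooooooooooo.....................o
164 oooooo#ooooooooooooooooooooo..................oo..
165 oooooooooooooooooooooooooooo..............oo......
166 oooooooooooooooooooooooooooo...........o..........
167 oooooooooooooooooooooooooooo.........o............
168 ooo##
[... 2590 characters left out ...]
++++++ooooooooooooo#ooooo++++++++++++o##
216 ##o+++++++++++++oooo##ooooo###ooooo+++++++++++++o#
217 #o++++++++++++++oooo##########oo#o++++++++++++++oo
218 o+++++++++++++++oooo############o+++++++++++++++++
219 o++++++++++++++++oo###########oo++++++++++++++++++
220 o++++++++++++++++++o#########oo+++++++++++++++++++
221 o+++++++++++++++++++ooooooooooo+++++++++++++++++++
222 ooo+++++++++++++++++oooooooooooooo++++++++++++++++
223 ooooo++++++++++++++oooooooooooooooooo+++++++++++++
224 ooooooo++++++++++++ooooooooooooooooo+++++oooo+++++
[[319.5, 133.6], [255.4, 170.2]]
[[319.1, 128.2], [253.9, 157.2]]
[[318.8, 124.9], [253.0, 149.7]]
[[319.4, 138.0], [256.2, 181.6]]
[[320.3, 150.6], [259.9, 214.1]]
```

Sleeve and post line up in the side view (centres at u=254.8 and 254.6 at matching height), so I'll lower it.

Request:
{"name": "send_rows", "arguments": {
  "plan": [0,0.1,-2,0,0.45,0,0.1,-3.5,0,0.45,0,0.1,-4.2,0,0.45,0,0.1,-4.8,0,0.45,0,0.1,-5.4,0,0.45]
}}

```text
time: 14.4
ee_pos: [0.6318, 0.0328, 0.1988]
tcp_rot: [180.0, -0.0, 7.0]
contact_force: [1.5, -0.1, -2.4]
finger_gap: 0.0479
gripper_force: 54.1
```

Request:
{"name": "send_rows", "arguments": {
  "plan": [0,0,-0.7,0,0.45,0,0,-1.4,0,0.45,0,0,-2.1,0,0.45]
}}

```text
time: 14.7
ee_pos: [0.632, 0.0328, 0.1777]
tcp_rot: [180.0, -0.1, 7.0]
contact_force: [0.4, -1.7, -1.9]
finger_gap: 0.0479
gripper_force: 54.2
```

Request:
{"name": "send_rows", "arguments": {
  "plan": [0,0,-1,0,0.45,0,0,-2,0,0.45,0,0,-3,0,0.45]
}}

```text
time: 15.0
ee_pos: [0.632, 0.0328, 0.1473]
tcp_rot: [180.0, -0.1, 7.0]
contact_force: [1.8, -2.3, -0.9]
finger_gap: 0.0479
gripper_force: 54.3
```

Request:
{"name": "send_rows", "arguments": {
  "plan": [0,0,-1.5,0,0.45,0,0,-3,0,0.45,0,0,-4.2,0,0.45,0,0,-5,0,0.45,0,0,-5.5,0,0.45]
}}

```text
time: 15.5
ee_pos: [0.6321, 0.0325, 0.0916]
tcp_rot: [180.0, -0.0, 7.0]
contact_force: [3.8, -3.6, -0.1]
finger_gap: 0.0481
gripper_force: 54.5
```

Request:
{"name": "send_rows", "arguments": {
  "plan": [0,0,-0.3,0,0.45,0,0,-0.6,0,0.45]
}}

```text
time: 15.7
ee_pos: [0.6321, 0.0326, 0.0861]
tcp_rot: [180.0, -0.0, 7.0]
contact_force: [3.3, -4.6, 0.0]
finger_gap: 0.0479
gripper_force: 54.4
```

Request:
{"name": "send_rows", "arguments": {
  "plan": [0,0,-0.2,0,0.45,0,0,-0.4,0,0.45]
}}

```text
time: 15.9
ee_pos: [0.6329, 0.0328, 0.084]
tcp_rot: [179.9, -0.1, 7.0]
contact_force: [-3.0, -4.8, 21.5]
finger_gap: 0.0481
gripper_force: 56.6
```

Request:
{"name": "send_rows", "arguments": {
  "plan": [0,0,0.2,0,0.5,0,0,0.2,0,0.7,0,0,0.2,0,1,0,0,0.2,0,1,0,0,1,0,1]
}}

```text
time: 16.4
ee_pos: [0.63, 0.034, 0.0918]
tcp_rot: [-179.9, 0.2, 7.1]
contact_force: [-0.3, -0.3, -1.2]
finger_gap: 0.0851
gripper_force: 0.0
```

Request:
{"name": "send_rows", "arguments": {
  "plan": [0,0,3,0,1,0,0,7,0,1,0,0,12,0,1,-1,2,14,0,1,-3,5.5,14,0,1]
}}

```text
time: 16.9
ee_pos: [0.6052, 0.0866, 0.2377]
tcp_rot: [179.9, -0.5, 6.7]
contact_force: [0.3, 0.8, -1.0]
finger_gap: 0.0855
gripper_force: 0.0
```

```bash
python3 - <<'E'
from h import *
b=cam('side');a=cam('top');s=st();asc(b,245,175,30,45)
for X in([.632,.032,.162],[.632,.032,.124],[.632,.032,.034]):print([proj(c,X).round(1).tolist() for c in(a,b)])
# lid knob top (z .09) dark inside red
for n,c in(('top',a),('side',b)):
    q=proj(c,[.505,.282,.088]).round().astype(int);print(n,q);asc(c,q[0]-14,q[1]-10,28,24)
E
```

```text
17.0 [0.599  0.096  0.2354] [-1.798e+02 -1.000e-01  7.600e+00] [-0.1  0.8  0.2] [ 0.05 -0.05  0.05] gap 0.0853 0.0
175 ..............................
176 ............................o.
177 ............................o.
178 ............................o.
179 ............................o.
180 ..........+++.................
181 .........+++++...............#
182 ........o+++++o...............
183 ........o++++ooo..............
184 .......ooo++oooo..............
185 .......oooooooooo.............
186 .......oooooooooo.............
187 .......oooooooooo.............
188 .......oooooooooo++...........
189 ......++ooooooooo+++..........
190 .....+++ooooooooo++++.........
191 ....++++ooooooooo++++.........
192 ....++++ooooooooo++++.........
193 ....++++ooooooooo+++o.........
194 .....++++ooooooo+++oo.........
195 .....o+++++++++++oooo.........
196 .....ooo+++++oooooooo.........
197 .....oooooooooooooooo.........
198 ...+ooooooooooooooooo.........
199 ..+++oooooooooooooooo.........
200 .++++oooooooooooooooo.........
201 ++++++ooooooooooooooo.........
202 ++++++ooooooooooooooo.........
203 o
[... 1601 characters left out ...]
.......
258 .o..........................
259 ............................
260 ............................
261 ............................
262 ...........######...........
263 ..........########..........
264 .........#########..........
265 .........##########.........
266 .........##########.........
267 .........##########.........
268 .........#########..........
269 ..........#########.........
270 ..........######.##.........
271 ...........#######..........
272 ...........######...........
273 ............#####...........
274 .............####...........
275 ..............oo............
276 ............................
277 ............................
278 ............................
```

The sleeve is home: its rim ellipse in the side view is centred at v≈191.7, as predicted. The knob is confirmed over (0.504, 0.281). Now the lid.

Request:
{"name": "send_rows", "arguments": {
  "plan": [-2.2,4.3,0,0,1,-4.4,8.6,0,0,1,-6.6,12.9,0,0,1,-8.5,17,-1,0,1,-9.5,18.5,-4,0,1],
  "squeeze": 40
}}

```text
time: 17.5
ee_pos: [0.5049, 0.281, 0.1964]
tcp_rot: [-179.7, -0.3, 7.5]
contact_force: [-0.1, 0.1, -0.1]
finger_gap: 0.0855
gripper_force: 0.0
```

Request:
{"name": "send_rows", "arguments": {
  "plan": [0,0,-4,0,1,0,0,-8,0,1,0,0,-8,0,1,0,0,-8,0,1]
}}

```text
time: 17.9
ee_pos: [0.506, 0.2737, 0.1133]
tcp_rot: [-180.0, 0.1, 7.1]
contact_force: [-0.0, -0.9, 1.3]
finger_gap: 0.0856
gripper_force: 0.0
```

Request:
{"name": "send_rows", "arguments": {
  "plan": [-0.2,0.7,-3,0,1,-0.2,0.7,-5.5,0,1,-0.2,0.7,-7,0,1,-0.2,0.7,-7.5,0,1]
}}

```text
time: 18.3
ee_pos: [0.5051, 0.2803, 0.0383]
tcp_rot: [-180.0, -0.0, 7.0]
contact_force: [0.1, -0.9, -0.4]
finger_gap: 0.0855
gripper_force: 0.0
```

Request:
{"name": "send_rows", "arguments": {
  "plan": [0,0,0,0,0.6,0,0,0,0,0.3,0,0,0,0,0.2,0,0,0,0,0.2,0,0,0,0,0.2]
}}

```text
time: 18.8
ee_pos: [0.5053, 0.281, 0.0392]
tcp_rot: [-180.0, -0.1, 7.0]
contact_force: [-0.3, 0.1, 6.6]
finger_gap: 0.0288
gripper_force: 39.3
```

Request:
{"name": "send_rows", "arguments": {
  "plan": [0,0,0.5,0,0.2,0,0,1.5,0,0.2,0,0,3,0,0.2]
}}

```text
time: 19.1
ee_pos: [0.5036, 0.2797, 0.0679]
tcp_rot: [180.0, 0.1, 7.0]
contact_force: [0.1, 0.3, -1.8]
finger_gap: 0.0289
gripper_force: 39.6
```

```bash
python3 - <<'E'
from h import *
b=cam('side');s=st();a=cam('top')
asc(a,225,160,46,60)
E
```

```text
19.15 [0.5055 0.2812 0.071 ] [-1.8e+02 -1.0e-01  7.1e+00] [ 0.4 -0.1 -1. ] [ 0.01 -0.02 -0.02] gap 0.029 39.7
160 ++++++++++++++++++++++++++++++++++++++++++++++
161 ++++++++++++++++++++++++++++++++++++++++++++++
162 ++++++++++++++++++++++++++++++++++++++++++++++
163 ++++++++++++++++++++++++++++++++++++++++++++++
164 ++++++++++++++++++++++++++++++++++++++++++++++
165 ++++++++++++++++++++++++++++++++++++++++++++++
166 ++++++++++++++++++++++++++++++++++++++++++++++
167 ++++++++++++++++++++++++++++++++++++++++++++++
168 ++++++++++++++++++++++++++++++++++++++++++++++
169 ++++++++++++++++++++++++++++++++++++++++++++++
170 ++++++++++++++++++++++++++++++++++++++++++++++
171 oo++++++++++++++++++++++++++++++++++++++++++++
172 ooo+++++++++++++++++++++++++++++++++++++++++++
173 oooooo+++++++++++++++++++++++++++++++++++++++o
174 ooooooo+++++++++++++++++++++++++++++++++++++oo
175 oooooooo+++++++++++++++++++++++++++++++++++o..
176 oooooooooo++++++++++++++++++++++++++++++++oo..
177 ooooooooooo+++++++++++++++++++++++++++++++o...
178 ooooooooooooo++++++++++++++++++++++++++++o....
179 oooooooooooooo+++
[... 1369 characters left out ...]
........###############.....oo#.#oooo
207 .....................#######...........o..oooo
208 ...........................................ooo
209 ...........................................ooo
210 ............................................oo
211 ............................................#o
212 .............................................#
213 ..............................................
214 ..............................................
215 ..............................................
216 ..............................................
217 ..............................................
218 ..............................................
219 ..............................................
```

The lid is held. I'll carry it to the clear spot at (0.475, -0.22).

Request:
{"name": "send_rows", "arguments": {
  "plan": [0,0,5,0,0.2,0,0,10,0,0.2,0,-2,14,0,0.2,-0.2,-6.5,14.5,0,0.2,-0.5,-11,14.5,0,0.2]
}}

```text
time: 19.7
ee_pos: [0.5006, 0.1707, 0.2153]
tcp_rot: [-180.0, -0.3, 7.2]
contact_force: [0.5, -1.2, -2.4]
finger_gap: 0.0288
gripper_force: 40.6
```

Request:
{"name": "send_rows", "arguments": {
  "plan": [-0.5,-4.5,0,0,0.2,-1,-9,0,0,0.2,-1.5,-13.5,0,0,0.2,-2,-18,0,0,0.2,-2,-22.5,0,0,0.2]
}}

```text
time: 20.2
ee_pos: [0.4784, -0.0564, 0.2132]
tcp_rot: [179.9, -0.0, 7.1]
contact_force: [1.6, 0.2, -2.0]
finger_gap: 0.0289
gripper_force: 40.6
```

Request:
{"name": "send_rows", "arguments": {
  "plan": [0,-4.5,0,0,0.2,0,-9,0,0,0.2,0,-13,-2,0,0.2,0,-15.5,-5,0,0.2,0,-16.5,-9,0,0.2]
}}

```text
time: 20.7
ee_pos: [0.4804, -0.2246, 0.1235]
tcp_rot: [179.8, -0.2, 6.7]
contact_force: [1.3, -1.1, -2.5]
finger_gap: 0.0286
gripper_force: 40.6
```

```bash
python3 - <<'E'
from h import *
b=cam('side');s=st();a=cam('top')
H,S,V=cv2.split(cv2.cvtColor(a['image'],cv2.COLOR_RGB2HSV))
k,l,t,ce=cv2.connectedComponentsWithStats((((H<5)|(H>175))&(S>170)&(V>50)).astype('u1'))
print([ (x.tolist()) for x in t[1:] if x[4]>60]); print('carton/mallet extents:')
for nm,m in(('mallet',(H>5)&(H<=16)&(S>170)&(V>60)),('carton',(H>8)&(H<=22)&(S>80)&(S<190)&(V>60))):
    k,l,t,ce=cv2.connectedComponentsWithStats(m.astype('u1'))
    for x in t[1:]:
        if x[4]>150 and 360<x[0]<480:print(nm,x,onz(a,x[0],x[1],.0).round(3),onz(a,x[0]+x[2],x[1]+x[3],.0).round(3))
E
```

```text
20.75 [ 0.4751 -0.2229  0.116 ] [-179.8    0.4    6.7] [-2.1 -1.1 -7.3] [-0.03  0.11  0.02] gap 0.0286 40.3
[[377, 168, 41, 45, 911]]
carton/mallet extents:
mallet [378 224  45  27 429] [ 0.38 -0.17  0.  ] [ 0.289 -0.322  0.   ]
carton [380 126  30  28 449] [ 0.737 -0.182  0.   ] [ 0.633 -0.288  0.   ]
carton [449 250  36  14 168] [ 0.293 -0.41   0.   ] [ 0.248 -0.529  0.   ]
```

Clear on both sides. Lowering: the lid should be flat at a TCP height of about -0.005.

Request:
{"name": "send_rows", "arguments": {
  "plan": [0,0,-4,0,0.2,0,0,-8,0,0.2,0,0,-10.5,0,0.2,0,0,-11.5,0,0.2,0,0,-11.8,0,0.2]
}}

```text
time: 21.3
ee_pos: [0.4801, -0.2188, 0.0053]
tcp_rot: [-180.0, -0.0, 7.1]
contact_force: [-1.0, -0.2, -1.2]
finger_gap: 0.0284
gripper_force: 40.5
```

Request:
{"name": "send_rows", "arguments": {
  "plan": [0,0,-0.2,0,0.2,0,0,-0.3,0,0.2]
}}

```text
time: 21.5
ee_pos: [0.481, -0.2201, 0.0035]
tcp_rot: [179.9, -0.1, 7.1]
contact_force: [0.6, -0.8, -2.7]
finger_gap: 0.0285
gripper_force: 40.5
```

Request:
{"name": "send_rows", "arguments": {
  "plan": [0,0,-0.3,0,0.2,0,0,-0.6,0,0.2]
}}

```text
time: 21.7
ee_pos: [0.4802, -0.2201, -0.0033]
tcp_rot: [179.9, -0.1, 7.0]
contact_force: [0.6, -0.5, -3.0]
finger_gap: 0.029
gripper_force: 40.5
```

Request:
{"name": "send_rows", "arguments": {
  "plan": [0,0,-0.2,0,0.2,0,0,-0.3,0,0.2]
}}

```text
time: 21.9
ee_pos: [0.4798, -0.2201, -0.005]
tcp_rot: [179.9, 0.0, 7.0]
contact_force: [-8.9, 2.4, 32.0]
finger_gap: 0.0286
gripper_force: 43.9
```

Request:
{"name": "send_rows", "arguments": {
  "plan": [0,0,0.3,0,0.35,0,0,0.3,0,0.7,0,0,0.3,0,1,0,0,0.3,0,1,0,0,3,0,1]
}}

```text
time: 22.4
ee_pos: [0.4766, -0.2185, 0.0203]
tcp_rot: [-179.8, 0.3, 7.0]
contact_force: [0.1, 0.5, -0.3]
finger_gap: 0.0847
gripper_force: 0.0
```

Request:
{"name": "send_rows", "arguments": {
  "plan": [0,0,5,0,1,0,0,10,0,1,0,2,14.5,0,1,0,6,17,0,1,0,11,17,0,1]
}}

```text
time: 22.9
ee_pos: [0.4825, -0.111, 0.1969]
tcp_rot: [179.8, -0.4, 6.8]
contact_force: [2.0, 0.3, -0.0]
finger_gap: 0.0854
gripper_force: 0.0
```

```bash
python3 - <<'E'
from h import *
b=cam('side');s=st();a=cam('top')
for n,c in(('top',a),('side',b)):
    H,S,V=cv2.split(cv2.cvtColor(c['image'],cv2.COLOR_RGB2HSV))
    for nm,m,z in(('red',((H<5)|(H>175))&(S>170)&(V>50),.009),('seal',(H>5)&(H<=20)&(S>130)&(V>50),.023)):
        k,l,t,ce=cv2.connectedComponentsWithStats(m.astype('u1'))
        for i in range(1,k):
            if t[i,4]>25:
                cn=max(cv2.findContours((l==i).astype('u1'),0,1)[0],key=len)
                if len(cn)<6: continue
                e=cv2.fitEllipse(cn);W=np.array([onz(c,u,v,z)[:2] for u,v in cn[:,0].astype(float)],'f4');q=cv2.minEnclosingCircle(W)
                if q[0][0]>.3: print(n,nm,t[i],np.round(e[0],1),onz(c,*e[0],z).round(4),'mec',np.round(q[0],4),round(q[1],4))
I=np.hstack([cv2.resize(a['image'][150:220,210:280,::-1],None,fx=5,fy=5),cv2.resize(b['image'][235:305,215:285,::-1],None,fx=5,fy=5)])
cv2.imwrite('pics/p5.png',I)
E
```

```text
22.95 [ 0.4811 -0.0991  0.1955] [-179.9   -0.3    7.5] [-1.7  7.9  0.2] [0.49 0.03 0.01] gap 0.0857 0.0
top red [180 163   9   8  52] [183.8 166.7] [0.577  0.5173 0.009 ] mec [0.5783 0.516 ] 0.0153
top seal [ 60 129  32  36 274] [ 72.7 144.8] [0.6508 0.9166 0.023 ] mec [0.6475 0.9105] 0.0719
top seal [ 43 150  28  63 353] [ 56.8 183.8] [0.5082 0.9545 0.023 ] mec [0.5198 0.952 ] 0.1173
top seal [ 82 156  19  26 102] [ 89.2 168. ] [0.5659 0.8467 0.023 ] mec [0.5696 0.8452] 0.0518
top seal [ 53 160  11  11  28] [ 57.6 166.2] [0.5717 0.9603 0.023 ] mec [0.5755 0.9612] 0.0205
top seal [ 52 163  25  20 126] [ 63.9 172.9] [0.5476 0.9343 0.023 ] mec [0.5508 0.9346] 0.0433
top seal [241 181  15  15  59] [247.9 187.9] [0.499 0.282 0.023] mec [0.499 0.282] 0.0258
top seal [ 87 184  11  15  44] [ 93.8 191.7] [0.4811 0.8202 0.023 ] mec [0.4834 0.8268] 0.0269
top seal [ 80 201  10  35  56] [ 89.7 217.5] [0.3903 0.8235 0.023 ] mec [0.3888 0.8328] 0.0607
top seal [317 202  16  17 141] [324.2 209.8] [0.4245 0.0161 0.023 ] mec [0.4246 0.0168] 0.0292
top seal [ 87 204   8  30  57] [ 90.7 218.7] [0.3862
[... 598 characters left out ...]
c [0.6369 0.384 ] 0.0203
side seal [273 163  26  24 409] [285.7 173.6] [ 0.675  -0.2343  0.023 ] mec [ 0.6718 -0.2324] 0.0828
side seal [354 170  40  43 494] [374.6 192.5] [ 0.3273 -0.2499  0.023 ] mec [ 0.305 -0.282] 0.1396
side seal [311 226  17  15 180] [319.3 232.9] [0.4224 0.0276 0.023 ] mec [0.422  0.0271] 0.0346
side seal [246 276  19  14  64] [255.3 282.6] [0.501 0.282 0.023] mec [0.5008 0.2821] 0.0258
side seal [163 326  12  12  58] [168.6 330.4] [0.6145 0.4943 0.023 ] mec [0.6108 0.4958] 0.0157
side seal [ 27 374  17  12  72] [ 34.9 378.6] [0.7966 0.705  0.023 ] mec [0.7965 0.7053] 0.0156
side seal [275 385  13  13  66] [280.8 388.9] [0.3018 0.5112 0.023 ] mec [0.3001 0.5136] 0.015
```

View pics/p5.png

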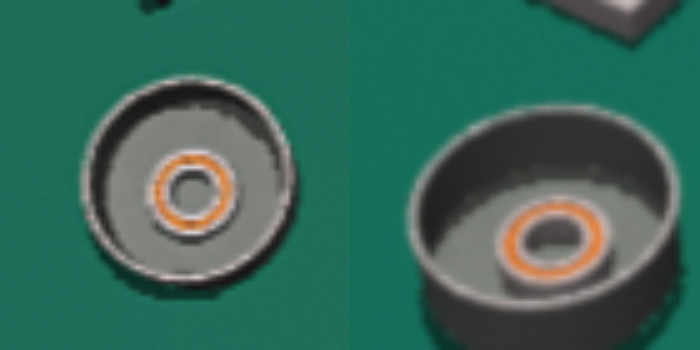

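The picture shows the open tin with the bearing on its floor: orange seal centred at top pixel (247.9,187.9) and side pixel (255.3,282.6). Both views give (0.500, 0.282). The lid lies flat at (0.48,-0.22). Going to the bearing.

Request:
{"name": "send_rows", "arguments": {
  "plan": [0.2,4.5,0,0,1,0.4,9,0,0,1,0.6,13.5,0,0,1,0.8,18,0,0,1,1,22.5,0,0,1]
}}

```text
time: 23.5
ee_pos: [0.4892, 0.1167, 0.1926]
tcp_rot: [180.0, 0.0, 7.0]
contact_force: [0.9, 0.2, -0.0]
finger_gap: 0.0855
gripper_force: 0.0
```

Request:
{"name": "send_rows", "arguments": {
  "plan": [0.2,4.5,0,0,1,0.4,9,0,0,1,0.6,12.5,-2,0,0.9,0.9,16,-4,0,0.9,0.9,16,-8,0,0.9]
}}

```text
time: 24.0
ee_pos: [0.4992, 0.2835, 0.1145]
tcp_rot: [-179.6, -0.3, 7.4]
contact_force: [0.2, 1.1, -1.2]
finger_gap: 0.0767
gripper_force: 0.0
```

Request:
{"name": "send_rows", "arguments": {
  "plan": [0,0,0,0,0.9,0,0,0,0,0.9]
}}

```text
time: 24.2
ee_pos: [0.4977, 0.2747, 0.1121]
tcp_rot: [180.0, 0.2, 7.1]
contact_force: [0.3, 0.0, -0.6]
finger_gap: 0.0769
gripper_force: 0.0
```

Request:
{"name": "send_rows", "arguments": {
  "plan": [0.2,0.6,-3,0,0.9,0.2,0.6,-6,0,0.9,0.2,0.6,-9,0,0.9,0.2,0.6,-11,0,0.85,0.2,0.6,-12.2,0,0.85]
}}

```text
time: 24.7
ee_pos: [0.5017, 0.2803, -0.0089]
tcp_rot: [180.0, -0.1, 6.9]
contact_force: [-0.7, -1.0, 0.0]
finger_gap: 0.0728
gripper_force: 0.0
```

Request:
{"name": "send_rows", "arguments": {
  "plan": [0,0,-0.3,0,0.8,0,0,-0.6,0,0.8]
}}

```text
time: 24.9
ee_pos: [0.5018, 0.2817, -0.0138]
tcp_rot: [-180.0, -0.1, 7.0]
contact_force: [-0.8, -0.0, 0.4]
finger_gap: 0.0683
gripper_force: 0.0
```

Request:
{"name": "send_rows", "arguments": {
  "plan": [0,0,-0.3,0,0.8,0,0,-0.6,0,0.8]
}}

```text
time: 25.1
ee_pos: [0.5014, 0.2817, -0.0202]
tcp_rot: [-180.0, -0.1, 7.0]
contact_force: [0.2, -0.2, -0.3]
finger_gap: 0.0685
gripper_force: 0.0
```

Request:
{"name": "send_rows", "arguments": {
  "plan": [0,0,0,0,0.6,0,0,0,0,0.55,0,0,0,0,0.55],
  "squeeze": 60
}}

```text
time: 25.4
ee_pos: [0.501, 0.2818, -0.0199]
tcp_rot: [-180.0, -0.1, 7.0]
contact_force: [-1.7, -0.8, 7.1]
finger_gap: 0.06
gripper_force: 64.0
```

Request:
{"name": "send_rows", "arguments": {
  "plan": [0,0,0,0,0.55,0,0,0.4,0,0.55,0,0,1,0,0.55,0,0,1.5,0,0.55]
}}

```text
time: 25.8
ee_pos: [0.5003, 0.2812, -0.0058]
tcp_rot: [180.0, 0.0, 7.0]
contact_force: [0.2, 0.4, -2.6]
finger_gap: 0.0599
gripper_force: 65.3
```

The bearing is gripped (gap 60 mm). Carrying it to the post.

Request:
{"name": "send_rows", "arguments": {
  "plan": [0,0,4,0,0.55,0,0,8.5,0,0.55,0,0,13,0,0.55,0.5,-1,17,0,0.55,1.5,-3.5,18,0,0.55]
}}

```text
time: 26.3
ee_pos: [0.5166, 0.2513, 0.1798]
tcp_rot: [-179.7, -0.5, 7.4]
contact_force: [1.2, 1.2, -2.8]
finger_gap: 0.0596
gripper_force: 66.8
```

Request:
{"name": "send_rows", "arguments": {
  "plan": [2.2,-4.2,0,0,0.55,4.4,-8.4,0,0,0.55,6.6,-12.6,0,0,0.55,8.8,-16.8,0,0,0.55,10.5,-20,0,0,0.55]
}}

```text
time: 26.8
ee_pos: [0.6214, 0.0422, 0.1739]
tcp_rot: [179.9, 0.0, 6.9]
contact_force: [1.2, -0.3, -2.6]
finger_gap: 0.0599
gripper_force: 66.8
```

Request:
{"name": "send_rows", "arguments": {
  "plan": [0.6,-0.8,0,0,0.55,1.2,-1.5,0,0,0.55,1.2,-1.5,0,0,0.55,1.2,-1.5,0,0,0.55]
}}

```text
time: 27.2
ee_pos: [0.6318, 0.0335, 0.174]
tcp_rot: [-179.9, 0.0, 7.2]
contact_force: [0.2, 0.1, -2.7]
finger_gap: 0.0599
gripper_force: 66.8
```

```bash
python3 - <<'E'
from h import *
b=cam('side');s=st();asc(b,235,158,42,45);p=s['ee_pos']
print(proj(b,p+[0,0,.025]),proj(b,[.632,.032,.162]))
E
```

```text
27.25 [0.6317 0.0337 0.1741] [-179.9    0.     7.2] [ 0.1  0.2 -3.6] [0.03 0.02 0.03] gap 0.0597 66.8
158 o+++o##############o#######...............
159 ++++o##############o#######...............
160 ++oo###############oo#######..............
161 oooo##############ooooo#####..............
162 oo###############........ooo..............
163 oo#oo#############oooo.....oo.............
164 ooooo#############ooooooo...oo............
165 ooooo##############ooooooo...o............
166 ooooooooooo######o#ooooooo...oo........oo.
167 oooo##ooo+oo#######ooooooo...oo......o....
168 ooo###oooooo######oooooooo..oo............
169 oo###oo#.ooo#######ooooo...ooo.......o....
170 o#o#ooo#.oo########......oooo#.......o....
171 oooooo##..o########o.oooooooo#.......o....
172 oooooo#o..o#######oooooooooooo.......o....
173 ooooo##o..o#######ooooooooooo.............
174 ooooo##oo..o######oooooooooo..............
175 oooo##ooo....oo#oooooooooo................
176 ooo##ooo......oooooooooo..............#...
177 oooooooo..............................o...
178 ooooooo...............................o...
179 oooooo#
[... 472 characters left out ...]
.......++oooooooooooo............
190 ...............+++oooooooooooo............
191 ..............+++oooooooooooooo...........
192 ..............++ooooooooooooooo...........
193 ..............ooooooooooooooooo...........
194 ...............oooooooooooooooo...........
195 ...............ooo+++oooooooooo...........
196 ...............oooo+ooooooooooo...........
197 ...............oooooooooooooooo...........
198 .............oooooooooooooooooo...........
199 ............+++oooooooooooooooo...........
200 ...........++++oooooooooooooooo...........
201 ..........++++++ooooooooooooooo...........
202 .........o++++++ooooooooooooooo...........
[254.7927432  171.69966535] [256.17446709 181.60779047]
```

Aligned. Lowering the bearing.

Request:
{"name": "send_rows", "arguments": {
  "plan": [0.1,-0.1,-2,0,0.55,0.1,-0.1,-3.4,0,0.55,0.1,-0.1,-4,0,0.55,0.1,-0.1,-4.6,0,0.55,0.1,-0.1,-5.2,0,0.55]
}}

```text
time: 27.75
ee_pos: [0.6336, 0.0308, 0.1218]
tcp_rot: [-180.0, -0.0, 7.1]
contact_force: [-0.8, 0.2, -2.4]
finger_gap: 0.0596
gripper_force: 66.8
```

Request:
{"name": "send_rows", "arguments": {
  "plan": [0,0,-0.6,0,0.55,0,0,-1.2,0,0.55,0,0,-1.8,0,0.55]
}}

```text
time: 28.05
ee_pos: [0.6336, 0.0305, 0.1036]
tcp_rot: [-180.0, -0.0, 7.0]
contact_force: [0.2, 0.3, -2.8]
finger_gap: 0.0598
gripper_force: 66.8
```

Request:
{"name": "send_rows", "arguments": {
  "plan": [0,0,-0.2,0,0.55,0,0,-0.4,0,0.55]
}}

```text
time: 28.25
ee_pos: [0.6335, 0.0305, 0.0998]
tcp_rot: [-180.0, -0.0, 7.1]
contact_force: [-0.0, 1.0, -2.0]
finger_gap: 0.0597
gripper_force: 66.8
```

Request:
{"name": "send_rows", "arguments": {
  "plan": [0,0,-0.2,0,0.55,0,0,-0.3,0,0.55]
}}

```text
time: 28.45
ee_pos: [0.6341, 0.0306, 0.0991]
tcp_rot: [180.0, -0.1, 7.0]
contact_force: [-7.1, -1.2, 15.6]
finger_gap: 0.0594
gripper_force: 68.6
```

Request:
{"name": "send_rows", "arguments": {
  "plan": [0,0,0,0,0.55,0,0,-0.1,0,0.55]
}}

```text
time: 28.65
ee_pos: [0.6343, 0.0307, 0.0991]
tcp_rot: [179.9, -0.1, 7.0]
contact_force: [-8.7, -1.2, 22.2]
finger_gap: 0.0599
gripper_force: 69.2
```

Seated, with contact at 0.099 as predicted. Releasing and fetching the collar.

Request:
{"name": "send_rows", "arguments": {
  "plan": [0,0,0.15,0,0.65,0,0,0.15,0,0.85,0,0,0.15,0,1,0,0,0.15,0,1,0,0,2,0,1]
}}

```text
time: 29.15
ee_pos: [0.6314, 0.0297, 0.1134]
tcp_rot: [-180.0, 0.3, 7.0]
contact_force: [-0.8, -0.9, -0.2]
finger_gap: 0.0853
gripper_force: 0.0
```

Request:
{"name": "send_rows", "arguments": {
  "plan": [0,0,4,0,1,0,0,8,0,1,-3,0,9,0,1,-7.5,-0.3,9,0,1,-12,-0.6,9,0,1]
}}

```text
time: 29.65
ee_pos: [0.5127, 0.0245, 0.2061]
tcp_rot: [-180.0, -0.1, 7.0]
contact_force: [0.5, -0.1, -0.1]
finger_gap: 0.0854
gripper_force: 0.0
```

Request:
{"name": "send_rows", "arguments": {
  "plan": [-4,-0.3,0,0,1,-7.5,-0.6,-3,0,1,-8.8,-0.7,-7,0,0.9,-8.8,-0.7,-11,0,0.85,-8.8,-0.7,-11,0,0.85]
}}

```text
time: 30.15
ee_pos: [0.421, 0.0169, 0.0924]
tcp_rot: [-179.9, 0.5, 7.1]
contact_force: [0.3, -0.5, 0.3]
finger_gap: 0.0726
gripper_force: 0.0
```

```bash
python3 - <<'E'
from h import *
b=cam('side');s=st();a=cam('top');asc(b,240,175,36,32)
c=b;H,S,V=cv2.split(cv2.cvtColor(c['image'],cv2.COLOR_RGB2HSV))
for nm,m in(('o',(H>5)&(H<=32)&(S>110)&(V>60)),):
    k,l,t,ce=cv2.connectedComponentsWithStats(m.astype('u1'))
    for i in range(1,k):
        if t[i,4]>25 and 230<t[i,0]<330 and 160<t[i,1]<250:
            cn=max(cv2.findContours((l==i).astype('u1'),0,1)[0],key=len);e=cv2.fitEllipse(cn);print(t[i],e,onz(c,*e[0],.142).round(4),onz(c,*e[0],.02).round(4))
E
```

```text
30.2 [0.4235 0.0176 0.0947] [-179.9    0.3    7.1] [ 0.  -0.2  0.6] [ 0.02 -0.02 -0.03] gap 0.0727 0.0
175 #ooo................................
176 ooo..............................#..
177 ooo..............................o..
178 oo...............................o..
179 o#...............................o..
180 ...............+++..................
181 ..............++++++++o...........#.
182 ...........+oo++++++++++o..........#
183 ..........o+++++++ooo...++..........
184 ........++...oo++oooo+...++.........
185 .......o+...oooooooooo+..++.........
186 .......++..+oooooooooo+...+.........
187 .......+...+oooooooooo+...+.........
188 .......++..++ooooooooo+..+o.........
189 .......o+...++ooooo++...+oo.........
190 .......o++.....++......+ooo.........
191 ........oo+++......+++ooooo.........
192 ........ooooo++++.+ooooooo..........
193 ........oooooooooooooooooo..........
194 .........ooooooooooooooooo..........
195 ..........oooooooooooooooo..........
196 ..........oooooooooooooooo..........
197 ..........oooooooooooooooo..........
198 ........oooooooooooooooooo..........
199 .......+++oooooooooooooooo..........
200 ......++++oooooooooooooooo..........
201 .....++++++ooooooooooooooo..........
202 ....o++++++ooooooooooooooo..........
203 ..##ooo++++oooooooooooooooo.........
204 .o#####o+++oooooooooooooooo+++o.....
205 +oo#oooo+++oooooooooooooooo++++++...
206 ++ooo+++++++ooooooooooooooo++++++++o
[273 162  26  25 436] ((285.7413330078125, 173.3297576904297), (20.999975204467773, 26.814403533935547), 85.40357971191406) [ 0.5854 -0.0733  0.142 ] [ 0.678  -0.2399  0.02  ]
[249 183  16   9  42] ((256.487548828125, 186.44700622558594), (8.709358215332031, 15.167983055114746), 83.42172241210938) [0.6343 0.03   0.142 ] [ 0.7357 -0.1181  0.02  ]
[310 225  18  17 220] ((318.6729431152344, 232.23983764648438), (15.880685806274414, 17.196714401245117), 83.27249908447266) [0.3722 0.149  0.142 ] [0.4266 0.0223 0.02  ]
```

The bearing sits level on the sleeve, with its seal ellipse at (0.634, 0.030) for z=0.142. Now gripping the collar.

Request:
{"name": "send_rows", "arguments": {
  "plan": [0.1,0,-4,0,0.85,0.1,0,-8,0,0.85,0.1,0,-10,0,0.85,0.1,0,-11,0,0.8,0.1,0,-11.4,0,0.8]
}}

```text
time: 30.75
ee_pos: [0.4284, 0.0176, -0.0173]
tcp_rot: [180.0, -0.1, 7.0]
contact_force: [0.4, -1.2, -0.7]
finger_gap: 0.0684
gripper_force: 0.0
```

Request:
{"name": "send_rows", "arguments": {
  "plan": [0,0,0,0,0.6,0,0,0,0,0.5,0,0,0,0,0.5,0,0,0,0,0.5],
  "squeeze": 70
}}

```text
time: 31.15
ee_pos: [0.4282, 0.0173, -0.0164]
tcp_rot: [179.9, -0.2, 7.0]
contact_force: [-1.1, -0.5, 8.0]
finger_gap: 0.0569
gripper_force: 74.4
```

Request:
{"name": "send_rows", "arguments": {
  "plan": [0,0,0.5,0,0.5,0,0,1.2,0,0.5,0,0,2,0,0.5]
}}

```text
time: 31.45
ee_pos: [0.4263, 0.0172, 0.0026]
tcp_rot: [180.0, 0.0, 7.0]
contact_force: [0.8, -0.0, -4.3]
finger_gap: 0.0564
gripper_force: 76.3
```

The gap is slightly small, which suggests a shallow grip. I'll set it back down and regrip 5 mm lower.

Request:
{"name": "send_rows", "arguments": {
  "plan": [0,0,-1.2,0,0.5,0,0,-1.8,0,0.5,0,0,-1.9,0,0.6,0,0,-1.9,0,0.8,0,0,-1.9,0,0.8]
}}

```text
time: 31.95
ee_pos: [0.4265, 0.0175, -0.0175]
tcp_rot: [-180.0, 0.0, 7.1]
contact_force: [-0.1, 1.1, 0.1]
finger_gap: 0.068
gripper_force: 0.0
```

Request:
{"name": "send_rows", "arguments": {
  "plan": [0,0,-0.3,0,0.8,0,0,-0.6,0,0.8,0,0,-0.6,0,0.8]
}}

```text
time: 32.25
ee_pos: [0.426, 0.0174, -0.0237]
tcp_rot: [-180.0, 0.1, 7.0]
contact_force: [0.4, -0.1, -0.9]
finger_gap: 0.0685
gripper_force: 0.0
```

Request:
{"name": "send_rows", "arguments": {
  "plan": [0,0,0,0,0.6,0,0,0,0,0.5,0,0,0,0,0.5,0,0,0,0,0.5]
}}

```text
time: 32.65
ee_pos: [0.4262, 0.0172, -0.0228]
tcp_rot: [180.0, 0.0, 7.0]
contact_force: [-2.1, -1.9, 7.5]
finger_gap: 0.0574
gripper_force: 73.5
```

Request:
{"name": "send_rows", "arguments": {
  "plan": [0,0,0.5,0,0.5,0,0,1.2,0,0.5,0,0,2,0,0.5,0,0,2,0,0.5]
}}

```text
time: 33.05
ee_pos: [0.4273, 0.0173, -0.0021]
tcp_rot: [180.0, -0.1, 7.0]
contact_force: [0.2, 0.1, -4.5]
finger_gap: 0.0573
gripper_force: 77.0
```

```bash
python3 - <<'E'
from h import *
b=cam('side');s=st();asc(b,300,205,40,40);p=s['ee_pos'];print(proj(b,p+[0,0,.032]))
E
```

```text
33.1 [ 0.4271  0.0172 -0.0025] [ 1.8e+02 -1.0e-01  7.0e+00] [-0.3 -0.1 -4.6] [-0.06 -0.02 -0.01] gap 0.0575 77.0
205 ..............##############............
206 .............###############............
207 .............##############.............
208 .............#############..............
209 .............#############..............
210 .............#############..............
211 .............#############..............
212 .............#############..............
213 .............#############..............
214 ............##############..............
215 ...........#######..######..............
216 ..........########..#####...............
217 ...........#######..######..............
218 ...........##############...............
219 ...........##############...............
220 ...........##########....#..............
221 ...........##########...................
222 ...........#########....................
223 ...........#########....................
224 ...........#########....................
225 ...........#########.........o..........
226 ............#########...................
227 ...........##########...................
228 .............########o..................
229 ..........o...######o...................
230 .............#######o...................
231 ...........#########o...................
232 ...........#.#######o...................
233 ...........o.########...................
234 ..............#######......#............
235 ............#######o....................
236 ...............#........................
237 ..................#####.................
238 ........................................
239 ........................................
240 ........................................
241 ........................................
242 ........................................
243 ........................................
244 ........................................
[319.18405546 228.93047504]
```

Firm grip. Carrying the collar to the post at (0.634, 0.0305).

Request:
{"name": "send_rows", "arguments": {
  "plan": [0,0,4.5,0,0.5,0,0,9,0,0.5,0,0,13.5,0,0.5,0.5,0,17,0,0.5,3.5,0,17.3,0,0.5]
}}

```text
time: 33.6
ee_pos: [0.462, 0.0167, 0.1742]
tcp_rot: [179.7, -0.3, 7.0]
contact_force: [2.0, 0.3, -5.0]
finger_gap: 0.0576
gripper_force: 79.7
```

Request:
{"name": "send_rows", "arguments": {
  "plan": [4,0.3,0,0,0.5,8,0.6,0,0,0.5,12,0.9,0,0,0.5,15.5,1.2,0,0,0.5,17.2,1.3,0,0,0.5]
}}

```text
time: 34.1
ee_pos: [0.6358, 0.0304, 0.1687]
tcp_rot: [-179.9, -0.0, 7.0]
contact_force: [-0.7, 0.2, -5.0]
finger_gap: 0.0577
gripper_force: 79.7
```

Request:
{"name": "send_rows", "arguments": {
  "plan": [0,0,0,0,0.5,0,0,0,0,0.5]
}}

```text
time: 34.3
ee_pos: [0.6324, 0.0304, 0.1686]
tcp_rot: [-180.0, 0.1, 7.1]
contact_force: [-0.6, -0.4, -4.8]
finger_gap: 0.0572
gripper_force: 79.7
```

```bash
python3 - <<'E'
from h import *
b=cam('side');s=st();p=s['ee_pos'];c=b
H,S,V=cv2.split(cv2.cvtColor(c['image'],cv2.COLOR_RGB2HSV))
k,l,t,ce=cv2.connectedComponentsWithStats(((H>10)&(H<=32)&(S>110)&(V>30)).astype('u1'))
for i in range(1,k):
    if t[i,4]>10 and 230<t[i,0]<280 and 140<t[i,1]<250:print(t[i])
print(proj(b,p+[0,0,.034]),proj(b,[.634,.0305,p[2]+.034]))
E
```

```text
34.35 [0.6321 0.0303 0.1689] [-1.8e+02  1.0e-01  7.1e+00] [-0.2  0.6 -5.4] [0.05 0.02 0.02] gap 0.0579 79.7
[253 162  12  16 146]
[273 162  26  25 447]
[255.15908775 170.03881365] [254.57112111 169.92882584]
```

Within 1–2 mm of the axis. Lowering the collar (home is at TCP ≈ 0.119).

Request:
{"name": "send_rows", "arguments": {
  "plan": [0.1,0,-1.5,0,0.5,0.1,0,-2.5,0,0.5,0.1,0,-3.2,0,0.5,0.1,0,-3.8,0,0.5,0.1,0,-4.2,0,0.5]
}}

```text
time: 34.85
ee_pos: [0.634, 0.0302, 0.1271]
tcp_rot: [-180.0, 0.1, 7.0]
contact_force: [-0.4, 0.7, -3.8]
finger_gap: 0.0572
gripper_force: 79.8
```

Request:
{"name": "send_rows", "arguments": {
  "plan": [0,0,-0.2,0,0.5,0,0,-0.4,0,0.5,0,0,-0.6,0,0.5]
}}

```text
time: 35.15
ee_pos: [0.6345, 0.031, 0.1221]
tcp_rot: [-180.0, -0.0, 7.1]
contact_force: [-1.9, 1.8, -3.1]
finger_gap: 0.0575
gripper_force: 79.8
```

Request:
{"name": "send_rows", "arguments": {
  "plan": [0,0,-0.15,0,0.5,0,0,-0.3,0,0.5]
}}

```text
time: 35.35
ee_pos: [0.6345, 0.0309, 0.1194]
tcp_rot: [-180.0, -0.0, 7.1]
contact_force: [-5.8, 0.8, 8.8]
finger_gap: 0.0576
gripper_force: 81.1
```

Request:
{"name": "send_rows", "arguments": {
  "plan": [0,0,-0.1,0,0.5,0,0,-0.1,0,0.5,0,0,0.05,0,0.65,0,0,0.05,0,0.85,0,0,0.05,0,1]
}}

```text
time: 35.85
ee_pos: [0.6359, 0.0296, 0.1202]
tcp_rot: [179.9, -0.1, 7.0]
contact_force: [-0.8, 0.3, 0.0]
finger_gap: 0.0834
gripper_force: 0.0
```

Request:
{"name": "send_rows", "arguments": {
  "plan": [0,0,0,0,1,0,0,2,0,1,0,0,6,0,1,0,0,10,0,1,-3,0,12,0,1]
}}

```text
time: 36.35
ee_pos: [0.609, 0.0304, 0.2435]
tcp_rot: [-180.0, -0.5, 6.9]
contact_force: [0.4, -0.1, 1.1]
finger_gap: 0.0855
gripper_force: 0.0
```

Request:
{"name": "send_rows", "arguments": {
  "plan": [-4,0,0,0,1,-8,0,0,0,1,-12,0,0,0,1,-12,0,0,0,1,-12,0,0,0,1]
}}

```text
time: 36.85
ee_pos: [0.4848, 0.0295, 0.2402]
tcp_rot: [179.9, -0.1, 7.0]
contact_force: [-0.1, -0.7, 1.0]
finger_gap: 0.0852
gripper_force: 0.0
```

```bash
python3 - <<'E'
from h import *
b=cam('side');s=st();a=cam('top');asc(b,240,172,36,40)
for n,c in(('top',a),('side',b)):
    H,S,V=cv2.split(cv2.cvtColor(c['image'],cv2.COLOR_RGB2HSV))
    for nm,m,z in(('brass',(H>15)&(H<=34)&(S>100)&(V>60),.164),('red',((H<5)|(H>175))&(S>170)&(V>50),.009)):
        k,l,t,ce=cv2.connectedComponentsWithStats(m.astype('u1'))
        for i in range(1,k):
            if t[i,4]>80 and 230<t[i,0]<420 and 110<t[i,1]<250:
                cn=max(cv2.findContours((l==i).astype('u1'),0,1)[0],key=len);e=cv2.fitEllipse(cn);print(n,nm,t[i],np.round(e[0],1),onz(c,*e[0],z).round(4))
    print([proj(c,[.634,.0305,z]).round(1).tolist() for z in(.142,.153,.164)])
E
```

```text
36.9 [0.4857 0.0297 0.2403] [ 1.799e+02 -1.000e-01  7.000e+00] [ 1.1 -0.5  0.3] [ 0.01 -0.04 -0.03] gap 0.0854 0.0
172 o#o.............................o...
173 ##o.................................
174 ##o.................................
175 #ooo..........o.....................
176 ooo..............................#..
177 ooo......o.......................o..
178 oo...............................o..
179 o#...............................o..
180 ..............o+++..................
181 ..............+++++...............#.
182 .............o+++++................#
183 ......o.......++++..................
184 .........................#..........
185 .......o.................#o.........
186 .........................#o.........
187 .........................oo.........
188 .......o.................oo.........
189 .......oo...............ooo.........
190 .......ooo............ooooo.........
191 ........oooo.......oooooooo.........
192 ........oooooooooooooooooo..........
193 ........oooooooooooooooooo..........
194 .........ooooooooooooooooo..........
195 ..........oooooooooooooooo..........
1
[... 410 characters left out ...]
06 ++ooo+++++++ooooooooooooooo++++++++o
207 ++++++++++++ooooooooooooooo+++++++++
208 ++++++++++++ooooooooooooooo+++++++++
209 ++++++++++++ooooooooooooooo+++++++++
210 ++++++++++++oooooooooooooooo++++++++
211 ++++++++++++ooooooooooooooooo+++++++
top brass [380 126  29  28 411] [394.1 139.3] [ 0.6285 -0.2027  0.164 ]
top red [ 372  176   42   41 1270] [392.1 195.8] [ 0.4783 -0.2192  0.009 ]
[[320.0, 139.6], [319.9, 138.4], [319.8, 137.2]]
side brass [272 163  27  24 384] [285.5 173.5] [ 0.569 -0.042  0.164]
side brass [247 176  19  16 212] [255.8 183. ] [0.6275 0.0414 0.164 ]
side red [313 180  38  23 642] [331.5 191. ] [ 0.4785 -0.2158  0.009 ]
[[256.5, 186.6], [256.1, 183.6], [255.8, 180.7]]
```

The collar silhouette is centred at (255.8,183.0) against a predicted (256.1,183.6) for fully home. The lid is flat and the robot is clear, so I'm handing in.

```bash
python3 -c "
from station import bot
print(bot.finish_job())"
```

```text
the job is handed in; nothing more can be done
None
```

The job is handed in at about 37 s: sleeve, bearing and collar are home on the post and the red lid lies flat, knob up, by my camera and force checks; the hand-in returned no verdict.

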